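# Load the primer shaker and make it ready to run

## Robot

A 7-joint arm with a two-finger parallel gripper is mounted at the origin on the work surface. World frame = base frame: x ahead of the robot, y to its left, z up, the work surface at z = 0. Lengths are in m, angles in rad, forces in N, time in s.
With the tool pointing down it reaches from about 0.4 to 0.85 m from the base axis. Payload 4.5 kg.
Tool frame: the origin (TCP) lies at the very end of the fingers, on their centre line; the grasp point (between the pads) lies 19 mm behind it (r.tcp_to_grasp is the distance from the TCP to the grasp point, in m); x points along the fingers, z is the direction in which the jaws open and shut, and the axes are right-handed (so a half turn about x gives the same grasp; the last joint's range is limited). The gripper opens to 88 mm and grips with 3 to 60 N. Pads are 18 mm wide; open, the fingers measure 123 mm over their backs; the gripper's body (75 mm by 187 mm) begins 45 mm behind the grasp point.
Start: joints at [-1.092, 0.689, -0.195, 1.565, 0.157, 0.902, -0.215], TCP at [0.269, 0.564, 0.239] pointing down, gripper open.
Joint ranges: [-3.01, 3.01], [-0.46, 2.08], [-1.47, 1.51], [0.13, 2.56], [-1, 4.14], [0.04, 2.09], [-2.66, 2.66]. Speed limits (rad/s): [2.57, 2.57, 3.14, 3.14, 3.14, 3.14, 3.14].

## Interface

Orientations are given as a unit quaternion [w, x, y, z].
In Python, from bench import telemetry, viewer, workorder, r gives the robot as it stands.
- The arm moves only by the shell command python3 -m handwheel 'ROWS' [FORCE]. ROWS is JSON, a list of rows, each an object with "offset": the shift along the world's x, y, z each as a share of 0.75 m, from -1 to 1, a list of three; "angular": the turn, a rotation vector about the world's x, y, z each as a share of 60 degrees, from -1 to 1, a list of three; "jaw": the finger opening in mm, from 0 to 88.1. In form: [{"offset": [dx, dy, dz], "angular": [wx, wy, wz], "jaw": jaw}, ...]. A call has 1 to 8 rows; each row shifts and turns the commanded pose from where the row before left it; what a row does not reach is not made up. A row lasts 1/8 s, in which the tool goes at most 62.5 mm and 10.7 degrees, less where a joint would pass 70% of its speed; a pose out of reach is approached as far as the arm can. A call with a number of a shift or a turn outside -1 to 1 is refused whole. A call with a gripper value outside its range is refused whole. The fingers move at their own pace and stop on an object; FORCE is the grip in N (left out, the last holds). Time passes only in rows, so rows that do not move let the fingers close. It gives the time, the measured TCP pose, the force and the opening at its end, in the units of the state.
- telemetry.state(): the state, without advancing time (a new reading comes with each control period).
- viewer.camera(name): name is "scene" or "top"; returns the picture (384x512x3 uint8, red, green, blue); there is no depth.
- viewer.calibration(name): a dict with "fx", "fy", "cx", "cy" (pixels), "xyz" and "attitude" of the camera in the world. Camera axes: x right, y up, looking along -z (the intrinsics and any distortion apply to the point x, -y, -z); pixel columns grow to the right and rows downward; lengths in m; the calibration is good to about 2 mm. A picture is of the moment at which its call begins. calibration takes no time and is no camera call.
- workorder.finish_job(): hands the job in, once; it reports no verdict.
The state is a dict: "clock": time; "joints": joint angles; "joint_vel": joint speeds; "joint_efforts": joint torques, N m; "ee_pos": TCP position; "tcp_rot": TCP orientation; "wrist_force": force on the tool from outside, world axes, zero at the start; "moment": the same for the moment, N m; "gripper_width": opening from 0.0 (shut) to 1.0 (fully open).
Only numpy, scipy, OpenCV 4.12 (cv2) and the standard library are available. Lean on these libraries where they do the work, as an engineer would, in place of code of your own. Each camera call takes 0.05 s, during which the arm holds its last target.

## Task

Mix the primers: first push in the shaker's red mushroom stop so that it stays in, then stand every small primer bottle that is on the bench upright in the carrier, one to a compartment. With the stop still in, shut the clear hood fully, turn the turnbutton across its tab to secure it and set the throttle lever straight up at the long middle mark; only when all that is done, twist the stop clockwise so that it springs out, and let go of everything. Leave the other things on the bench where they are.

Things in the scene. Friction and masses are not known exactly. Their poses are not given: they have to be found in the camera images.
- shaker: bench shaker, fixed: blue base 250 (x) by 320 mm (y), 38 mm high; on its left half a square aluminium carrier under a clear hinged hood, on its right a grey drive housing (220 by 130 mm, top at 90 mm, right face 150 mm right of the origin). Origin: centre of the underside; at yaw 0 x points away from the robot, y left, z up. Place and yaw (within 0.15 rad) vary; heights below are above the bench
- carrier_floor (a point): centre of the carrier's inner floor, height 50 mm, axes as the shaker's. Carrier: inside 148 by 148 mm, thin walls, rim 60 mm above this floor; a cross of thin dividers 35 mm high makes four compartments about 72 mm square, centred at x = +-37 mm, y = +-37 mm from this point
- guard_grip (a point): middle of the hood's bar handle: a round black bar 12 mm thick, 84 mm long along y, held 37 mm out from the hood's front face. It moves with the hood; 197 mm from the hinge line (and 15 mm above the hinge plane when shut)
- guard_hinge (a point): middle of the hood's hinge line, which runs along the shaker's y on the far rim of the carrier, height 111.5 mm; the hood is 160 by 156 mm and 40 mm deep (clear top and sides, aluminium frame; shut, its top is at 151.5 mm)
- guard (a joint): angle of the hood: 0 shut (its handle then toward the robot), about 1.6 to 1.74 at the start (standing open, leaning slightly back); a stiff friction hinge, stays where it is left, about 2 to 4 N at the handle to move; hard stop at 0
- latch_grip (a point): point on the turnbutton's vertical axis, height 139.5 mm, in the middle of its upright black grip fin (44 mm long, 9 mm thick, from 126.5 to 153.5 mm) that runs along its steel bar (60 by 18 by 7 mm). The bar's longer end, 36 mm from the axis, turns over the keeper tab on the hood's left side; the axis is 42 mm left of the carrier's left wall. Its x axis is the bar, longer end toward -x
- latch (a joint): angle of the turnbutton, anticlockwise from above: 0 = bar along the hood's side, longer end toward the robot, hood free; pi/2 = bar square across the tab, hood secured; stops at 0 and 1.6; starts at 0 to 0.3. Stays where left (friction 0.06 N m). It passes 3 mm over the tab of a shut hood and jams against one not fully shut
- stop_top (a point): centre of the top of the red mushroom stop: head 40 mm diameter, 17 mm thick, above a yellow collar (60 mm diameter, top at 100 mm) on the front part of the drive housing. The head's top is at 132.5 mm when out, about 126.5 mm when latched in
- stop (a joint): how far the mushroom head is pressed in, m: 0 = out (machine enabled), 0.0085 = fully down. Springs back with 3.5 to 7 N until it has gone 6 mm down, where it catches and stays at about 0.006 (stopped)
- stop_twist (a joint): twist of the mushroom head, positive clockwise from above: 0 when out; it snaps to about -0.6 by itself when it latches in. Turning it clockwise past 0 (to about +0.25; stop at 0.4) against a spring of 0.1 N m frees it: it springs out when let go and then stays out near 0
- throttle_knob (a point): centre of the black ball (28 mm diameter) on the end of the air throttle lever on the right of the drive housing, 85 mm from its pivot; rod 10 mm thick. The pivot is at height 60 mm, 15 mm nearer the robot and 172 mm to the right of the shaker's origin (22 mm outside the housing's right face), its axis along the shaker's y
- throttle (a joint): lean of the throttle lever: 0 = straight up, at the long middle one of five white marks on the edge of the housing's top; positive = leaning away from the robot (fast), stops at -0.7 and 0.7; starts between 0.34 and 0.65. Stays where left (friction 0.14 N m)
- primer1: primer bottle: squat, aluminium with a pale paper band, body 54 mm diameter to 50 mm height, sloping shoulder, black screw cap 32 mm diameter from 61 mm to the top at 85 mm; about 0.18 kg, standing on the bench. Two to four are present (None if absent). Origin: centre of its underside, z up along the bottle
- primer2: primer bottle: squat, aluminium with a pale paper band, body 54 mm diameter to 50 mm height, sloping shoulder, black screw cap 32 mm diameter from 61 mm to the top at 85 mm; about 0.18 kg, standing on the bench. Two to four are present (None if absent). Origin: centre of its underside, z up along the bottle
- primer3: primer bottle: squat, aluminium with a pale paper band, body 54 mm diameter to 50 mm height, sloping shoulder, black screw cap 32 mm diameter from 61 mm to the top at 85 mm; about 0.18 kg, standing on the bench. Two to four are present (None if absent). Origin: centre of its underside, z up along the bottle
- primer4: primer bottle: squat, aluminium with a pale paper band, body 54 mm diameter to 50 mm height, sloping shoulder, black screw cap 32 mm diameter from 61 mm to the top at 85 mm; about 0.18 kg, standing on the bench. Two to four are present (None if absent). Origin: centre of its underside, z up along the bottle
- tape_roll: bystander: roll of blue tape, 72 mm diameter, 48 mm high, lying flat among the bottles; origin centre of underside
- wire_spool: bystander: spool of cutting wire, black flanges 64 mm diameter, 55 mm high, among the bottles; origin centre of underside
- glass_lifter: bystander: two-cup suction glass lifter, rubber cups 110 mm diameter 170 mm apart, bar handle 200 mm long and 72 mm high; origin at bench level in the middle
- cartridge1: bystander: white sealant cartridge standing upright, 48 mm diameter, 230 mm high; origin centre of underside
- cleaner: bystander: clear cleaner bottle, 68 mm diameter, 200 mm high; origin centre of underside
- scraper: bystander: hand scraper, red handle, 190 mm long, 20 mm high, blade 85 mm wide, lying to the right of the shaker; origin near its middle
- primer_can: bystander: big can, 90 mm diameter, 115 mm high; origin centre of underside

How it is judged:
On the way, in this order (a step that is already met when the one before it is completed fails the run):
1. the mushroom stop is pressed in and stays in when let go (value of joint stop above 0.004 m and contact force between the fingers and stop_twist below 0.5 N), for 0.3 s.
2. every primer bottle stands in the carrier, with the stop still in (value of joint stop above 0.004 m and x of primer1 in the frame of carrier_floor between -0.06 and 0.06 m and y of primer1 in the frame of carrier_floor between -0.06 and 0.06 m and z of primer1 in the frame of carrier_floor between -0.006 and 0.01 m and angle between each of primer1, primer2, primer3, primer4's own z axis and vertical below 0.12 rad and x of primer2 in the frame of carrier_floor between -0.06 and 0.06 m and y of primer2 in the frame of carrier_floor between -0.06 and 0.06 m and z of primer2 in the frame of carrier_floor between -0.006 and 0.01 m and x of primer3 in the frame of carrier_floor between -0.06 and 0.06 m and y of primer3 in the frame of carrier_floor between -0.06 and 0.06 m and z of primer3 in the frame of carrier_floor between -0.006 and 0.01 m and x of primer4 in the frame of carrier_floor between -0.06 and 0.06 m and y of primer4 in the frame of carrier_floor between -0.06 and 0.06 m and z of primer4 in the frame of carrier_floor between -0.006 and 0.01 m), for 0.2 s.
3. with the stop still in and the bottles in the carrier, the hood is shut and secured by the turnbutton and the throttle is straight up (all of step 2 and value of joint guard below 0.035 rad and value of joint latch above 1.25 rad and value of joint throttle between -0.1 and 0.1 rad), for 0.2 s.
4. the stop has been twisted and is out (value of joint stop below 0.0015 m and value of joint guard below 0.035 rad and value of joint latch above 1.25 rad), for 0.2 s.
At the end, for the whole second after the job is handed in: The stop is out (less than 1.5 mm pressed), the hood is shut (within 0.035 rad), the turnbutton is across (more than 1.25 rad), the throttle is within 0.1 rad of straight up, and every primer bottle stands upright (within 0.12 rad) on the carrier floor inside the carrier, at rest (all of step 4 and value of joint throttle between -0.1 and 0.1 rad and x of primer1 in the frame of carrier_floor between -0.06 and 0.06 m and y of primer1 in the frame of carrier_floor between -0.06 and 0.06 m and z of primer1 in the frame of carrier_floor between -0.006 and 0.01 m and angle between each of primer1, primer2, primer3, primer4's own z axis and vertical below 0.12 rad and x of primer2 in the frame of carrier_floor between -0.06 and 0.06 m and y of primer2 in the frame of carrier_floor between -0.06 and 0.06 m and z of primer2 in the frame of carrier_floor between -0.006 and 0.01 m and x of primer3 in the frame of carrier_floor between -0.06 and 0.06 m and y of primer3 in the frame of carrier_floor between -0.06 and 0.06 m and z of primer3 in the frame of carrier_floor between -0.006 and 0.01 m and x of primer4 in the frame of carrier_floor between -0.06 and 0.06 m and y of primer4 in the frame of carrier_floor between -0.06 and 0.06 m and z of primer4 in the frame of carrier_floor between -0.006 and 0.01 m and linear speed of each of primer1, primer2, primer3, primer4 below 0.02 m/s); the robot touches nothing.
It fails at once if a bystander is moved more than 4 cm (distance of any of tape_roll, wire_spool, glass_lifter, cartridge1, cleaner, scraper, primer_can from where it was at the start of the episode above 0.04 m).
It fails at once if the stop is out while a bottle stands in the open carrier (value of joint stop below 0.0015 m and value of joint guard above 0.3 rad and ((x of primer1 in the frame of carrier_floor between -0.06 and 0.06 m and y of primer1 in the frame of carrier_floor between -0.06 and 0.06 m and z of primer1 in the frame of carrier_floor between -0.006 and 0.01 m and angle between primer1's own z axis and vertical below 0.12 rad) or (x of primer2 in the frame of carrier_floor between -0.06 and 0.06 m and y of primer2 in the frame of carrier_floor between -0.06 and 0.06 m and z of primer2 in the frame of carrier_floor between -0.006 and 0.01 m and angle between primer2's own z axis and vertical below 0.12 rad) or (x of primer3 in the frame of carrier_floor between -0.06 and 0.06 m and y of primer3 in the frame of carrier_floor between -0.06 and 0.06 m and z of primer3 in the frame of carrier_floor between -0.006 and 0.01 m and angle between primer3's own z axis and vertical below 0.12 rad) or (x of primer4 in the frame of carrier_floor between -0.06 and 0.06 m and y of primer4 in the frame of carrier_floor between -0.06 and 0.06 m and z of primer4 in the frame of carrier_floor between -0.006 and 0.01 m and angle between primer4's own z axis and vertical below 0.12 rad))).
Of primer1, primer2, primer3, primer4 only 2 to 4 are there at a start; the rules pass over those that are not, and their reading is None.
At some moment in a run one of primer1, primer2, primer3, primer4 may be knocked a few centimetres aside while the robot is not near it.
It also fails if it takes over 210 s, if anything falls off the work surface, if the arm or the gripper's body presses on something with over 40 N, if the wrist force passes 120 N, or if a joint passes its speed limit or range.

## Working session

There is one attempt and no reset: what is moved stays moved. The work goes in short steps, Python scripts to look and compute and a shell command to move; the robot and the scene stay as the last step left them, time stands still between calls to the robot, and variables do not carry over. Pictures are saved under pics/ and viewed, and the job is handed in when it is done.

```bash
ls -la; mkdir -p pics; python3 - <<'E'
from bench import telemetry, viewer, workorder, r
import cv2
print(telemetry.state())
for n in("scene","top"):
    print(n,viewer.calibration(n))
    cv2.imwrite(f"pics/{n}0.png",viewer.camera(n)[:,:,::-1])
print(r.tcp_to_grasp)
E
```

```text
total 12
drwxr-xr-x  3 agent agent 4096 Dec  7 10:02 .
drwxr-xr-x 23 root  root  4096 Dec  7 10:02 ..
drwxr-xr-x  2 agent agent 4096 Dec  7 10:02 pics
{'clock': 0.0, 'joints': array([-1.09218404,  0.68998208, -0.19449895,  1.5663164 ,  0.15731721,
        0.90250192, -0.21511286]), 'joint_vel': array([-1.06876831e-03, -1.55230686e-04,  4.98661456e-04, -2.94162737e-05,
        6.76568306e-04,  1.66230527e-03, -1.25606824e-03]), 'joint_efforts': array([ 1.57532918e-04, -5.27564085e+01, -1.26694869e+00, -1.53430420e+01,
       -5.26427315e-02,  6.69065077e-03,  1.80830966e-04]), 'ee_pos': array([0.2687197 , 0.56359631, 0.2379182 ]), 'tcp_rot': array([ 0.59744868, -0.37780359,  0.59847213,  0.37702869]), 'wrist_force': array([-0.92718842,  0.13908517, -0.92473427]), 'moment': array([-0.00451033, -0.01927139,  0.00397863]), 'gripper_width': 1.0010272229535866}
scene {'fx': 468.07922721019764, 'fy': 468.07922721019764, 'cx': 255.96388694651785, 'cy': 191.6753550864103, 'xyz': array([1.20003445, 0.63170349, 1.35981678]), 'attitude': array([0.37296782, 0.12433886, 0.28193164, 0.87518535])}
top {'fx': 429.38968142751986, 'fy': 429.38968142751986, 'cx': 254.37643861187476, 'cy': 192.06852860895347, 'xyz': array([0.40489738, 0.02646409, 1.35111886]), 'attitude': array([-0.70449412, -0.04281402,  0.03852134,  0.70736915])}
0.0187
```

View pics/scene0.png

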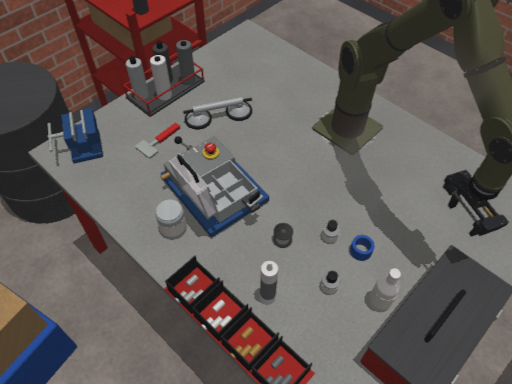

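View pics/top0.png

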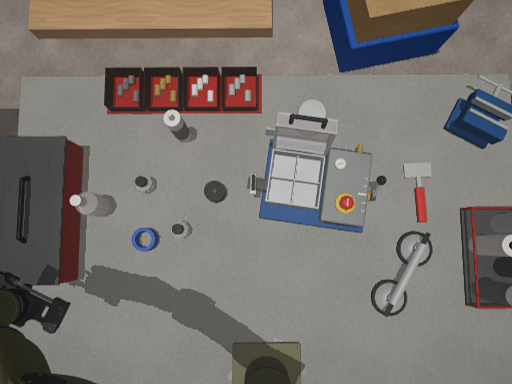

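```bash
cat > h.py <<'E'
import numpy as np, cv2
from scipy.spatial.transform import Rotation as R
from bench import telemetry, viewer, workorder, r
def cal(n):
    c=viewer.calibration(n); q=c['attitude']; return c,R.from_quat(q,scalar_first=True),np.array(c['xyz'])
def ray(n,u,v):
    c,Q,o=cal(n); d=Q.apply([(u-c['cx'])/c['fx'],-(v-c['cy'])/c['fy'],-1]); return o,d/np.linalg.norm(d)
def plane(n,u,v,z):
    o,d=ray(n,u,v); return o+d*(z-o[2])/d[2]
def tri(a,b):
    o1,d1=ray('scene',*a); o2,d2=ray('top',*b)
    A=np.stack([d1,-d2],1); t=np.linalg.lstsq(A,o2-o1,rcond=None)[0]
    p,q=o1+d1*t[0],o2+d2*t[1]; return (p+q)/2,np.linalg.norm(p-q)
def proj(n,p):
    c,Q,o=cal(n); x=Q.inv().apply(np.array(p)-o); return np.array([c['cx']+c['fx']*x[0]/-x[2],c['cy']-c['fy']*x[1]/-x[2]])
def shot(n,name):
    im=viewer.camera(n)[:,:,::-1].copy(); cv2.imwrite(f'pics/{name}.png',im); return im
def crop(im,x0,y0,x1,y1,s,name):
    cv2.imwrite(f'pics/{name}.png',cv2.resize(im[y0:y1,x0:x1],None,fx=s,fy=s,interpolation=cv2.INTER_CUBIC))
def st():
    s=telemetry.state(); Q=R.from_quat(s['tcp_rot'],scalar_first=True).as_matrix()
    print('t%.2f'%s['clock'],'p',s['ee_pos'].round(4),'x',Q[:,0].round(3),'z',Q[:,2].round(3),'F',s['wrist_force'].round(1),'g',round(s['gripper_width']*88.1,1))
    return s,Q
E
python3 - <<'E'
from h import *
a=cv2.imread('pics/scene0.png');b=cv2.imread('pics/top0.png')
crop(a,140,110,280,240,5,'cs0');crop(b,240,90,400,240,5,'ct0')
crop(a,260,200,420,310,5,'bs0');crop(b,120,160,240,260,5,'bt0')
E
```

```text
(no output)
```

View pics/cs0.png

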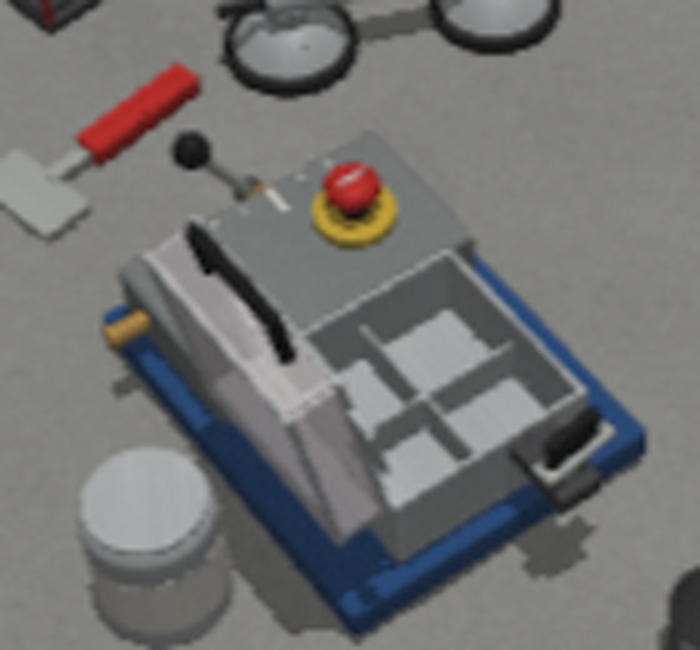

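View pics/ct0.png

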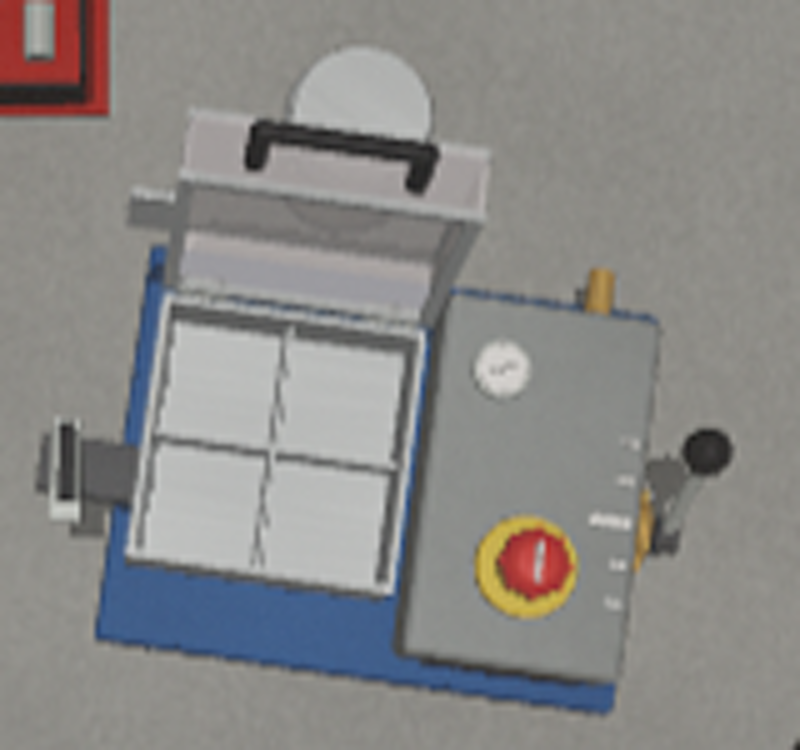

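View pics/bs0.png

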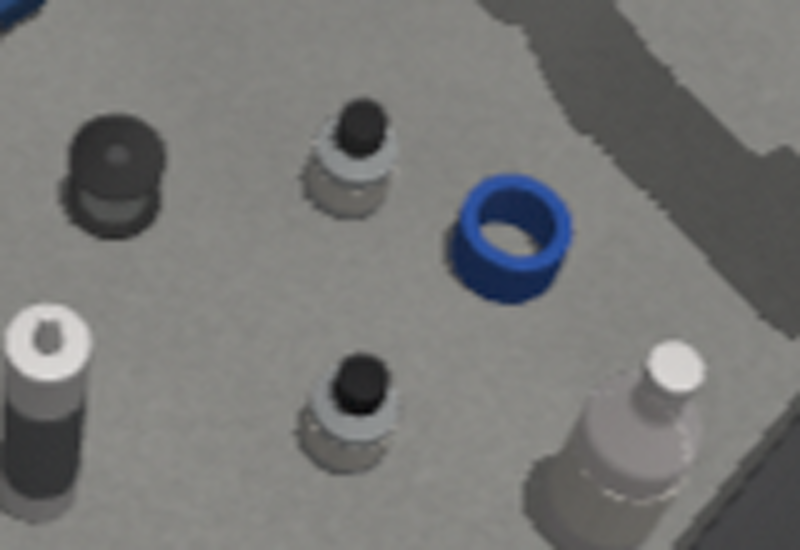

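View pics/bt0.png

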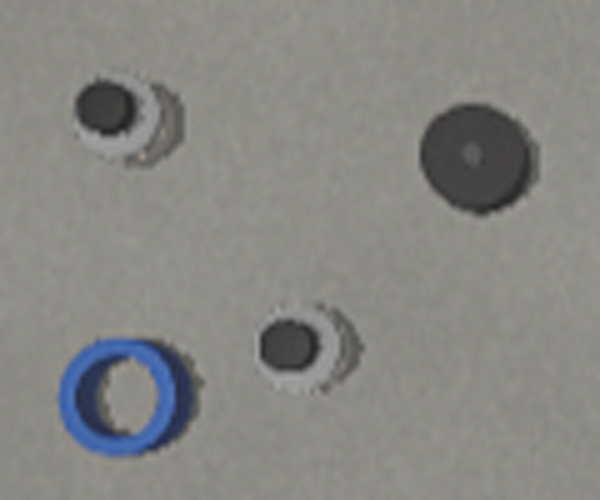

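```bash
python3 - <<'E'
from h import *
a=cv2.imread('pics/scene0.png');b=cv2.imread('pics/top0.png')
def blob(im,f,box,n):
    x0,y0,x1,y1=box; m=f(im[y0:y1,x0:x1].astype(int)).astype(np.uint8)
    k,l,s,c=cv2.connectedComponentsWithStats(m)
    for i in range(1,k):
        if s[i,4]>20: print(n,'bbox',s[i,0]+x0,s[i,1]+y0,s[i,0]+s[i,2]+x0,s[i,1]+s[i,3]+y0,'n',s[i,4],'c',(c[i]+[x0,y0]).round(2))
blk=lambda m:m.max(2)<60
red=lambda m:(m[...,2]>110)&(m[...,2]>2*m[...,1])
yel=lambda m:(m[...,2]>110)&(m[...,1]>90)&(m[...,0]<80)
blob(a,blk,(310,200,350,300),'sc caps');blob(b,blk,(130,170,190,240),'top caps')
blob(a,red,(195,135,225,165),'sc red');blob(b,red,(330,190,360,215),'top red')
blob(a,blk,(170,130,185,145),'sc ball');blob(b,blk,(370,170,390,190),'top ball')
blob(a,blk,(170,150,200,185),'sc handle');blob(b,blk,(285,110,330,130),'top handle')
blob(a,blk,(245,185,265,205),'sc fin');blob(b,lambda m:m.max(2)<75,(245,170,262,196),'top fin')
print('A',tri((332.4,275.2),(140.2,181.4)));print('B',tri((332.4,224.2),(177,229.2)))
print('carrier rim corners')
for p in [(165,293),(430,328),(395,592),(130,555)]:
    print(plane('top',240+p[0]/5,90+p[1]/5,.110).round(4))
print('base corners')
for p in [(97,638),(612,712)]: print(plane('top',240+p[0]/5,90+p[1]/5,.038).round(4))
E
```

```text
sc caps bbox 327 220 337 231 n 84 c [331.8 225.4]
sc caps bbox 327 271 337 283 n 99 c [331.69 276.72]
top caps bbox 136 177 147 187 n 42 c [141.19 181.31]
sc red bbox 205 143 216 152 n 69 c [209.94 146.77]
top red bbox 340 196 354 210 n 121 c [346.4  202.17]
sc ball bbox 175 137 182 144 n 41 c [177.88 139.98]
top ball bbox 377 176 386 185 n 60 c [380.88 179.78]
sc handle bbox 178 155 199 182 n 109 c [187.3  166.95]
sc handle bbox 170 175 179 185 n 22 c [173.86 179.77]
top handle bbox 289 114 327 128 n 160 c [308.07 119.23]
sc fin bbox 248 192 260 204 n 69 c [253.39 197.19]
top fin bbox 252 175 255 190 n 44 c [252.98 182.16]
A (array([0.58626238, 0.3761002 , 0.07678527]), np.float64(0.0009654914625039162))
B (array([0.4428963 , 0.26355822, 0.07443664]), np.float64(0.0009155480029512951))
carrier rim corners
[ 0.6769 -0.0216  0.11  ]
[ 0.6552 -0.1769  0.11  ]
[ 0.5    -0.1531  0.11  ]
[5.221e-01 1.000e-04 1.100e-01]
base corners
[0.4781 0.0191 0.038 ]
[ 0.4318 -0.2938  0.038 ]
```

```bash
cat >> h.py <<'E'
yaw=-0.145; O=np.array([0.5787,-0.1555,0])
SR=R.from_euler('z',yaw)
def tosh(p): return SR.inv().apply(np.array(p)-O)
def tow(p): return SR.apply(np.array(p))+O
E
python3 - <<'E'
from h import *
np.set_printoptions(suppress=True,precision=4)
for n,a,b in [('red',(210.0,146.6),(346.6,202.2)),('ball',(177.9,140),(380.9,179.8)),('fin',(253.4,197.2),(253,182.2)),('handle',(187.3,167),(308.07,119.2)),('capA',(331.7,276.5),(141.2,181.3)),('gripper-none',(331.8,225.2),(177.3,228.9))]:
    p,e=tri(a,b); print(n,p,'res',e,'shaker',tosh(p))
print('carrier',tow([0,.068,.05]))
b=cv2.imread('pics/top0.png'); a=cv2.imread('pics/scene0.png')
crop(b,240,160,290,210,12,'latch_t'); crop(a,235,180,275,215,14,'latch_s')
for p in [(340,15,0)]: pass
# predicted yellow collar check: compute centroid
for n,im,box in (('scene',a,(200,140,222,162)),('top',b,(332,190,360,216))):
    x0,y0,x1,y1=box;m=im[y0:y1,x0:x1].astype(int); k=((m[...,2]>90)&(m[...,0]<0.5*m[...,2]));ys,xs=np.nonzero(k)
    print(n,xs.min()+x0,xs.max()+x0,ys.min()+y0,ys.max()+y0)
E
```

```text
red [ 0.5168 -0.2312  0.1217] res 0.0006018649991485502 shaker [-0.0503 -0.0839  0.1217]
ball [ 0.5796 -0.3287  0.131 ] res 0.00046086370890648836 shaker [ 0.0259 -0.1713  0.131 ]
fin [0.5745 0.0365 0.1361] res 0.0022819602725061452 shaker [-0.0319  0.1894  0.1361]
handle [ 0.7116 -0.1031  0.2924] res 0.001893214700584887 shaker [0.124  0.0711 0.2924]
capA [0.5875 0.3755 0.0689] res 0.000433405512291503 shaker [-0.068   0.5267  0.0689]
gripper-none [0.4441 0.2633 0.0695] res 0.001551272427066706 shaker [-0.1937  0.395   0.0695]
carrier [ 0.5885 -0.0882  0.05  ]
scene 203 218 143 158
top 335 354 194 212
```

View pics/latch_t.png

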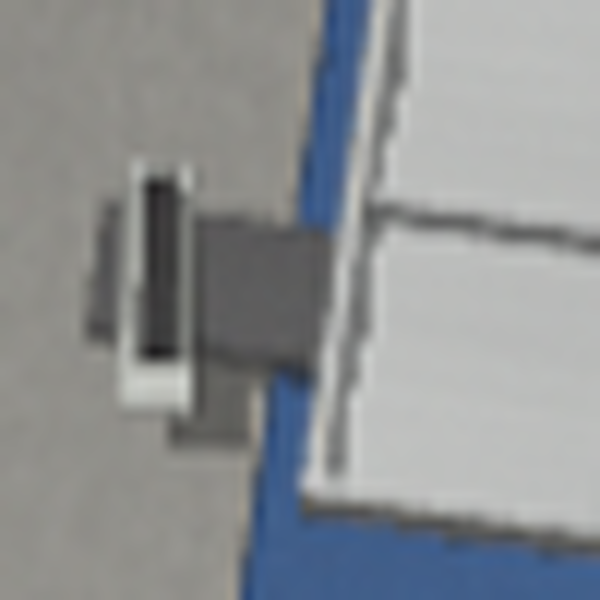

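View pics/latch_s.png

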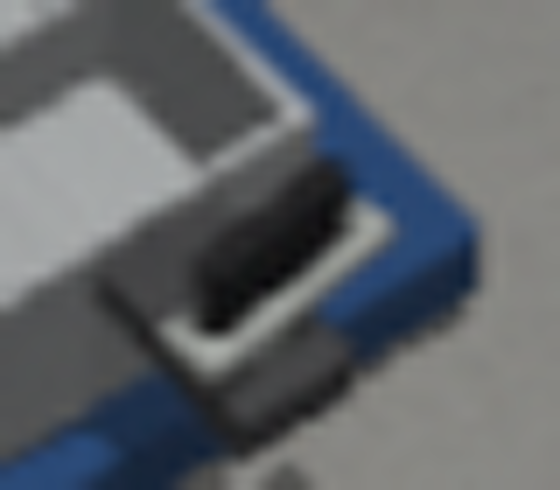

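```bash
python3 - <<'E'
from h import *
st()
E
python3 -m handwheel '[{"offset":[0,0,0.04],"angular":[0,0,0],"jaw":0},{"offset":[0.02,-0.07,0.02],"angular":[0,0,0],"jaw":0}]' 20
```

```text
t0.10 p [0.2687 0.5637 0.238 ] x [-0.001 -0.002 -1.   ] z [ 0.43   0.903 -0.002] F [ 0.3 -1.3 -0.2] g 87.8
clock: 0.35
ee_pos: [0.2818, 0.5152, 0.2843]
tcp_rot: [0.598, -0.377, 0.596, 0.381]
wrist_force: [0.2, -0.8, -0.1]
gripper_width: 0.796
```

```bash
python3 -m handwheel '[{"offset":[0.024,-0.076,0],"angular":[0,0,0.145],"jaw":0},{"offset":[0.024,-0.076,0],"angular":[0,0,0.145],"jaw":0},{"offset":[0.024,-0.076,0],"angular":[0,0,0],"jaw":0},{"offset":[0.024,-0.076,0],"angular":[0,0,0],"jaw":0},{"offset":[0.024,-0.076,0],"angular":[0,0,0],"jaw":0},{"offset":[0.024,-0.076,0],"angular":[0,0,0],"jaw":0},{"offset":[0.024,-0.076,0],"angular":[0,0,0],"jaw":0}]'; python3 -c "from h import *;st()"
```

```text
clock: 1.23
ee_pos: [0.4102, 0.1108, 0.2837]
tcp_rot: [0.534, -0.464, 0.534, 0.464]
wrist_force: [1.0, 0.7, 0.3]
gripper_width: 0.015
t1.23 p [0.4102 0.1108 0.2837] x [ 0.  0. -1.] z [0.14 0.99 0.  ] F [1.  0.7 0.3] g 1.3
```

```bash
python3 -m handwheel '[{"offset":[0.024,-0.076,0],"angular":[0,0,0],"jaw":0},{"offset":[0.024,-0.076,0],"angular":[0,0,0],"jaw":0},{"offset":[0.024,-0.076,0],"angular":[0,0,0],"jaw":0},{"offset":[0.024,-0.076,0],"angular":[0,0,0],"jaw":0},{"offset":[0.024,-0.076,-0.03],"angular":[0,0,0],"jaw":0},{"offset":[0.022,-0.076,-0.06],"angular":[0,0,0],"jaw":0},{"offset":[0,0,-0.07],"angular":[0,0,0],"jaw":0},{"offset":[0,0,0],"angular":[0,0,0],"jaw":0}]'; python3 - <<'E'
from h import *
st(); a=shot('scene','s1');b=shot('top','t1'); crop(a,180,90,280,190,6,'s1c');crop(b,290,130,410,240,6,'t1c')
for y in [(345,203.5)]: print(plane('top',*y,.1))
E
```

```text
clock: 2.22
ee_pos: [0.5102, -0.2182, 0.1681]
tcp_rot: [0.532, -0.461, 0.536, 0.466]
wrist_force: [0.2, 0.5, -0.1]
gripper_width: 0.004
t2.23 p [ 0.5102 -0.2182  0.1681] x [-0.009  0.003 -1.   ] z [0.141 0.99  0.002] F [ 0.2  0.5 -0.1] g 0.3
[ 0.5147643  -0.23072142  0.1       ]
```

View pics/s1c.png

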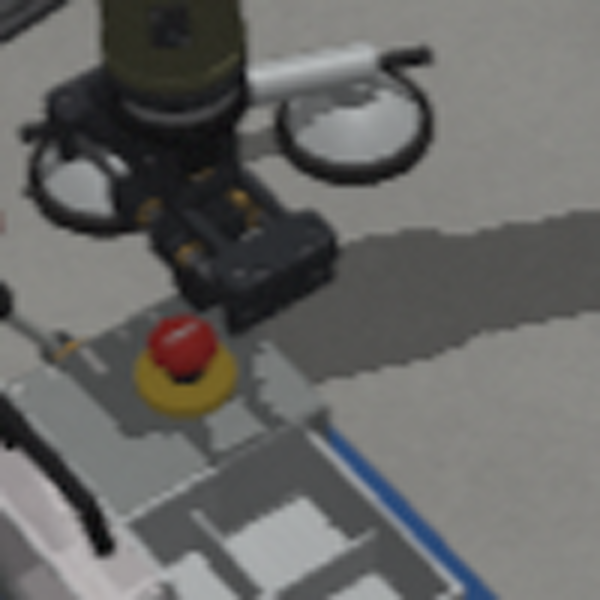

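View pics/t1.png

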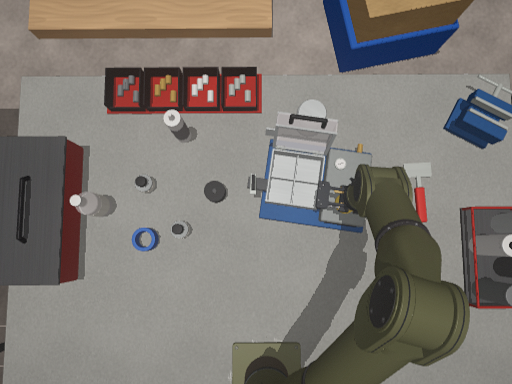

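```bash
python3 -m handwheel '[{"offset":[0.008,-0.017,0],"angular":[0,0.008,0],"jaw":0},{"offset":[0,0,-0.02],"angular":[0,0,0],"jaw":0},{"offset":[0,0,-0.02],"angular":[0,0,0],"jaw":0},{"offset":[0,0,0],"angular":[0,0,0],"jaw":0}]'; python3 -m handwheel '[{"offset":[0,0,-0.01],"angular":[0,0,0],"jaw":0},{"offset":[0,0,-0.008],"angular":[0,0,0],"jaw":0},{"offset":[0,0,0],"angular":[0,0,0],"jaw":0}]'; python3 -c "from h import *;st()"
```

```text
clock: 2.82
ee_pos: [0.5182, -0.2305, 0.1403]
tcp_rot: [0.531, -0.461, 0.536, 0.467]
wrist_force: [-0.4, 0.3, 0.3]
gripper_width: 0.005
clock: 3.2
ee_pos: [0.5195, -0.2314, 0.1277]
tcp_rot: [0.532, -0.462, 0.536, 0.466]
wrist_force: [-0.9, -0.1, 1.0]
gripper_width: 0.005
t3.20 p [ 0.5195 -0.2314  0.1277] x [-0.008  0.    -1.   ] z [ 0.14   0.99  -0.001] F [-0.9 -0.1  1. ] g 0.4
```

```bash
python3 - <<'E'
from h import *
a=shot('scene','s2');crop(a,170,90,260,190,7,'s2c')
print(proj('scene',[0.5195,-.2314,.1277]),proj('scene',[0.5195,-.2314,.1925]))
E
```

```text
[209.34865797 145.86939509] [207.94317    133.11575055]
```

View pics/s2c.png

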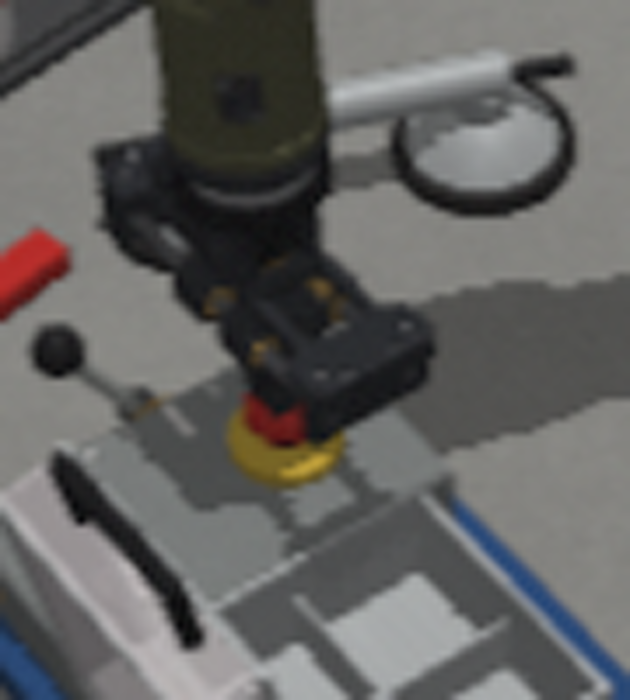

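```bash
python3 -m handwheel '[{"offset":[0,0,-0.004],"angular":[0,0,0],"jaw":0},{"offset":[0,0,0],"angular":[0,0,0],"jaw":0}]';python3 -m handwheel '[{"offset":[0,0,-0.004],"angular":[0,0,0],"jaw":0},{"offset":[0,0,0],"angular":[0,0,0],"jaw":0}]'
```

```text
clock: 3.5
ee_pos: [0.5194, -0.2318, 0.1254]
tcp_rot: [0.532, -0.462, 0.536, 0.465]
wrist_force: [-1.4, 0.8, 7.1]
gripper_width: 0.011
clock: 3.75
ee_pos: [0.5195, -0.2318, 0.1243]
tcp_rot: [0.532, -0.462, 0.536, 0.465]
wrist_force: [-4.3, 2.4, 20.7]
gripper_width: 0.005
```

```bash
python3 -m handwheel '[{"offset":[0,0,0.02],"angular":[0,0,0],"jaw":0},{"offset":[0,0,0.07],"angular":[0,0,0],"jaw":0},{"offset":[-0.04,0,0.07],"angular":[0,0,0],"jaw":0},{"offset":[-0.07,0,0.02],"angular":[0,0,0],"jaw":0},{"offset":[-0.07,0,0.0],"angular":[0,0,0],"jaw":0}]'; python3 - <<'E'
from h import *
st()
a=shot('scene','s3');crop(a,170,90,260,190,7,'s3c');b=shot('top','t3');crop(b,290,130,410,240,6,'t3c')
E
```

```text
clock: 4.38
ee_pos: [0.3837, -0.2321, 0.2584]
tcp_rot: [0.532, -0.463, 0.536, 0.464]
wrist_force: [-0.1, -1.0, 0.5]
gripper_width: 0.01
t4.38 p [ 0.3837 -0.2321  0.2584] x [-0.005 -0.002 -1.   ] z [ 0.141  0.99  -0.003] F [-0.1 -1.   0.5] g 0.9
```

View pics/s3c.png

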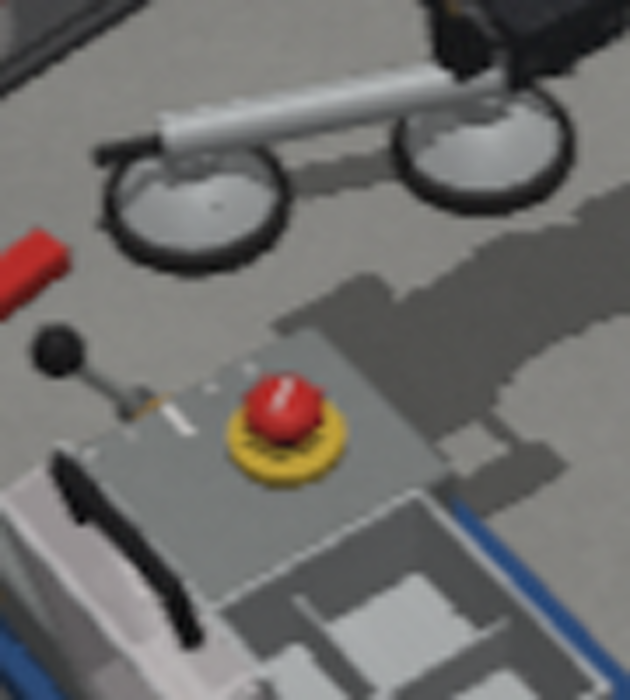

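View pics/t3c.png

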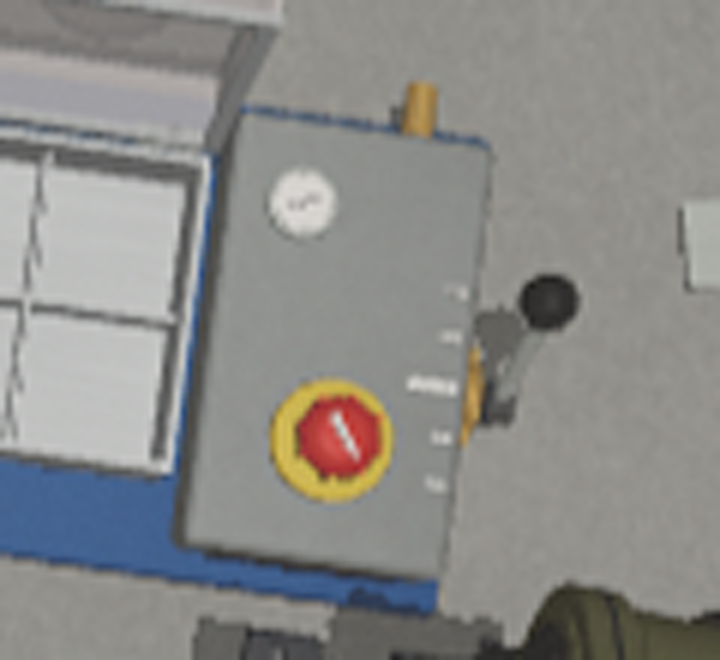

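```bash
python3 -m handwheel '[{"offset":[0.009,0.073,0],"angular":[0,0,0],"jaw":80},{"offset":[0.009,0.073,0],"angular":[0,0,0],"jaw":80},{"offset":[0.009,0.073,0],"angular":[0,0,0],"jaw":80},{"offset":[0.009,0.073,0],"angular":[0,0,0],"jaw":80},{"offset":[0.009,0.073,0],"angular":[0,0,0],"jaw":80},{"offset":[0.009,0.073,0],"angular":[0,0,0],"jaw":80},{"offset":[0.009,0.073,0],"angular":[0,0,0],"jaw":80},{"offset":[0.009,0.073,0],"angular":[0,0,0],"jaw":80}]'; python3 - <<'E'
from h import *
st()
p=tri((395,273.2),(75.6,200.8));print('cleaner',p)
print('cart',plane('top',172,117.5,.23),'tape',plane('top',145,239,.048),'spool',plane('top',215,191,.055))
E
```

```text
clock: 5.48
ee_pos: [0.4388, 0.2085, 0.257]
tcp_rot: [0.532, -0.462, 0.536, 0.465]
wrist_force: [0.9, -0.2, -0.2]
gripper_width: 0.884
t5.47 p [0.4388 0.2085 0.257 ] x [-0.008  0.    -1.   ] z [ 0.141  0.99  -0.001] F [ 0.9 -0.2 -0.2] g 77.9
cleaner (array([0.51739445, 0.51906808, 0.19182854]), np.float64(0.0007365191496627786))
cart [0.73708672 0.2535222  0.23      ] tape [0.41426245 0.36515295 0.048     ] spool [0.55854929 0.15381202 0.055     ]
```

```bash
python3 -m handwheel '[{"offset":[0.006,0.073,0],"angular":[0,0,0],"jaw":80},{"offset":[0,0,-0.065],"angular":[0,0,0],"jaw":80},{"offset":[0,0,-0.065],"angular":[0,0,0],"jaw":80},{"offset":[0,0,0],"angular":[0,0,0],"jaw":80}]'; python3 - <<'E'
from h import *
st()
a=shot('scene','s4');b=shot('top','t4')
crop(a,280,170,400,280,6,'s4c');crop(b,130,180,240,280,6,'t4c')
E
```

```text
clock: 5.98
ee_pos: [0.441, 0.2601, 0.1569]
tcp_rot: [0.529, -0.462, 0.539, 0.466]
wrist_force: [-0.9, -0.4, 0.1]
gripper_width: 0.902
t5.97 p [0.441  0.2601 0.1569] x [-0.014 -0.004 -1.   ] z [ 0.14   0.99  -0.006] F [-0.9 -0.4  0.1] g 79.5
```

View pics/s4c.png

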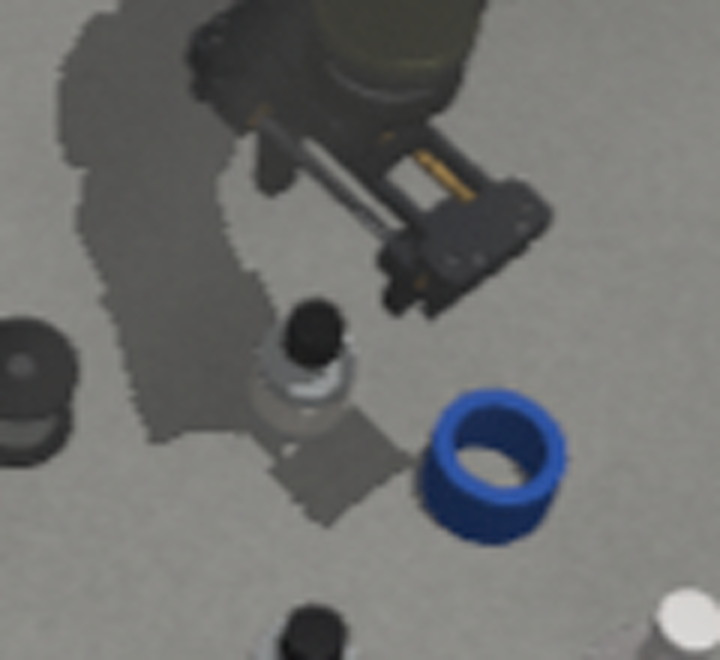

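View pics/t4c.png

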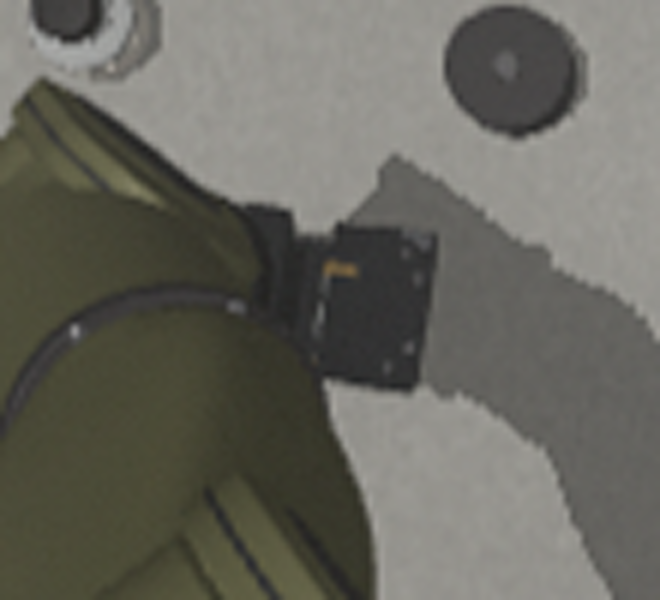

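```bash
python3 -m handwheel '[{"offset":[0.003,0.004,-0.042],"angular":[0,-0.013,0],"jaw":80},{"offset":[0,0,-0.041],"angular":[0,0,0],"jaw":80},{"offset":[0,0,-0.041],"angular":[0,0,0],"jaw":80},{"offset":[0,0,0],"angular":[0,0,0],"jaw":80},{"offset":[0,0,0],"angular":[0,0,0],"jaw":80}]'; python3 - <<'E'
from h import *
st()
a=shot('scene','s5');crop(a,280,170,400,280,6,'s5c')
E
```

```text
clock: 6.7
ee_pos: [0.4464, 0.2649, 0.0684]
tcp_rot: [0.537, -0.465, 0.531, 0.462]
wrist_force: [0.5, 0.4, 0.7]
gripper_width: 0.907
t6.70 p [0.4464 0.2649 0.0684] x [ 0.008  0.002 -1.   ] z [0.141 0.99  0.003] F [0.5 0.4 0.7] g 79.9
```

View pics/s5c.png

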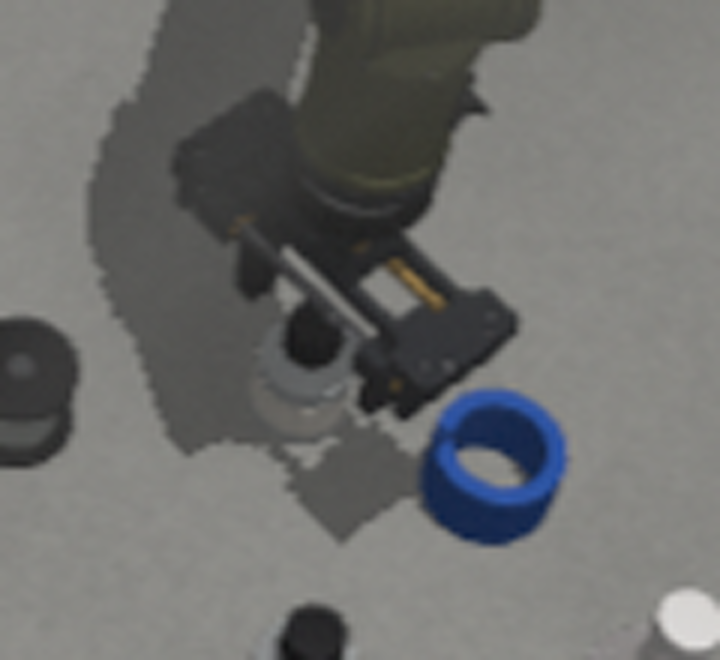

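```bash
python3 -m handwheel '[{"offset":[-0.002,0,-0.007],"angular":[0,0.008,0],"jaw":80},{"offset":[0,0,0],"angular":[0,0,0],"jaw":20},{"offset":[0,0,0],"angular":[0,0,0],"jaw":20},{"offset":[0,0,0],"angular":[0,0,0],"jaw":20},{"offset":[0,0,0],"angular":[0,0,0],"jaw":20},{"offset":[0,0,0],"angular":[0,0,0],"jaw":20},{"offset":[0,0,0],"angular":[0,0,0],"jaw":20}]' 20; python3 -c "from h import *;st()"
```

```text
clock: 7.62
ee_pos: [0.4435, 0.2637, 0.0611]
tcp_rot: [0.533, -0.463, 0.535, 0.464]
wrist_force: [-0.0, -0.9, 0.1]
gripper_width: 0.356
t7.62 p [0.4435 0.2637 0.0611] x [-0.003 -0.001 -1.   ] z [ 0.141  0.99  -0.001] F [-0.  -0.9  0.1] g 31.4
```

```bash
python3 -m handwheel '[{"offset":[0,0,0.03],"angular":[0,0,0],"jaw":20},{"offset":[0,0,0.06],"angular":[0,0,0],"jaw":20},{"offset":[0,0,0.06],"angular":[0,0,0],"jaw":20},{"offset":[0,0,0.06],"angular":[0,0,0],"jaw":20},{"offset":[0,0,0.06],"angular":[0,0,0],"jaw":20},{"offset":[0,0,0],"angular":[0,0,0],"jaw":20}]'; python3 - <<'E'
from h import *
s,Q=st()
for y in(.105,.031):
    t=tow([-.037,y,0]);print(t,(t-s['ee_pos'])/.75)
E
```

```text
clock: 8.38
ee_pos: [0.4451, 0.2653, 0.2665]
tcp_rot: [0.536, -0.463, 0.532, 0.464]
wrist_force: [0.7, 0.1, -2.6]
gripper_width: 0.351
t8.38 p [0.4451 0.2653 0.2665] x [ 0.003  0.004 -1.   ] z [0.141 0.99  0.004] F [ 0.7  0.1 -2.6] g 30.9
[ 0.55725999 -0.04625566  0.        ] [ 0.14953379 -0.41542981 -0.35539597]
[ 0.54656755 -0.1194791   0.        ] [ 0.1352772  -0.51306105 -0.35539597]
```

```bash
python3 -m handwheel '[{"offset":[0.0193,-0.0733,0],"angular":[0,0,0],"jaw":20},{"offset":[0.0193,-0.0733,0],"angular":[0,0,0],"jaw":20},{"offset":[0.0193,-0.0733,0],"angular":[0,0,0],"jaw":20},{"offset":[0.0193,-0.0733,0],"angular":[0,0,0],"jaw":20},{"offset":[0.0193,-0.0733,0],"angular":[0,0,0],"jaw":20},{"offset":[0.0193,-0.0733,0],"angular":[0,0,0],"jaw":20},{"offset":[0.0193,-0.0733,0],"angular":[0,0,0],"jaw":20},{"offset":[0,0,0],"angular":[0,0,0],"jaw":20}]'; python3 - <<'E'
from h import *
s,Q=st()
t=tow([-.037,.031,0]);print(t,(t-s['ee_pos'])/.75)
a=shot('scene','s6');b=shot('top','t6');crop(a,150,80,290,220,5,'s6c');crop(b,240,110,380,230,5,'t6c')
E
```

```text
clock: 9.38
ee_pos: [0.5439, -0.1273, 0.2614]
tcp_rot: [0.534, -0.46, 0.539, 0.462]
wrist_force: [0.0, -0.0, -2.5]
gripper_width: 0.357
t9.38 p [ 0.5439 -0.1273  0.2614] x [-0.007 -0.003 -1.   ] z [ 0.15   0.989 -0.004] F [ 0.  -0.  -2.5] g 31.4
[ 0.54656755 -0.1194791   0.        ] [ 0.00354153  0.01046283 -0.34846791]
```

View pics/s6c.png

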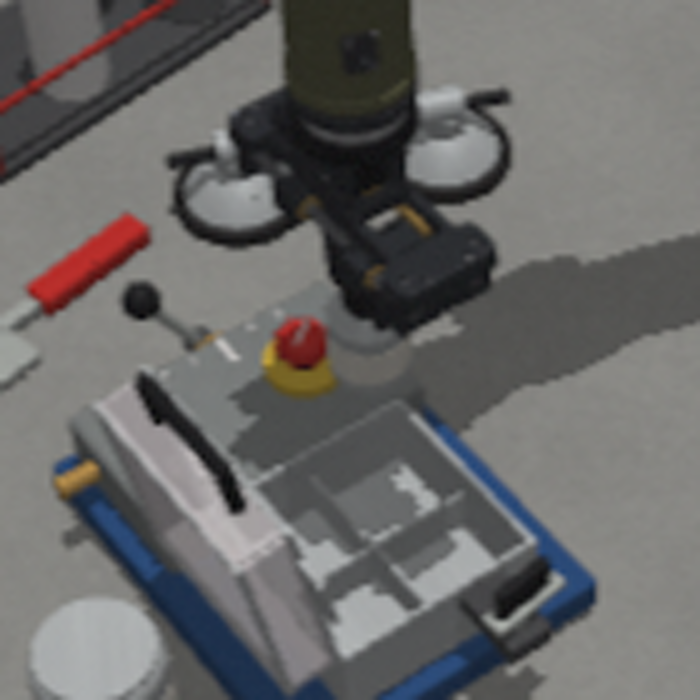

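View pics/t6c.png

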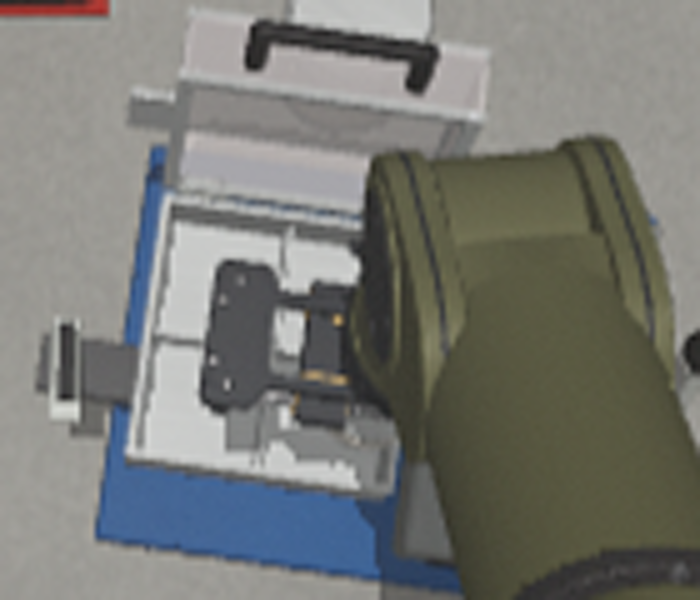

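```bash
python3 - <<'E'
from h import *
for z in(.35,.45,.55):print(plane('top',330,140,z),plane('top',358,138,z),plane('top',313,165,z))
# hood front edge near corners
print('hood free edge right corner', plane('top',240+490/5,110+150/5-8,.29), tosh(plane('top',240+480/5,110+100/5,.27)))
E
```

```text
[ 0.64447121 -0.14794074  0.35      ] [ 0.64897914 -0.21456713  0.35      ] [ 0.58439334 -0.10638627  0.35      ]
[ 0.6205406  -0.13051975  0.45      ] [ 0.62459824 -0.19049094  0.45      ] [ 0.56646381 -0.09311608  0.45      ]
[ 0.59660999 -0.11309876  0.55      ] [ 0.60021734 -0.16641476  0.55      ] [ 0.54853427 -0.07984589  0.55      ]
hood free edge right corner [ 0.6793491  -0.17906744  0.29      ] [ 0.11319307 -0.00614481  0.27      ]
```

```bash
python3 -m handwheel '[{"offset":[0.0035,0.0105,0],"angular":[0.003,-0.007,0],"jaw":20},{"offset":[0,0,-0.045],"angular":[0,0,0],"jaw":20},{"offset":[0,0,-0.045],"angular":[0,0,0],"jaw":20},{"offset":[0,0,-0.045],"angular":[0,0,0],"jaw":20},{"offset":[0,0,0],"angular":[0,0,0],"jaw":20}]'; python3 - <<'E'
from h import *
s,Q=st()
print(tosh(s['ee_pos']))
a=shot('scene','s7');b=shot('top','t7');crop(a,150,80,290,220,5,'s7c');crop(b,240,110,380,230,5,'t7c')
E
```

```text
clock: 10.1
ee_pos: [0.5457, -0.1102, 0.1606]
tcp_rot: [0.534, -0.463, 0.532, 0.466]
wrist_force: [-0.1, 0.5, -1.8]
gripper_width: 0.355
t10.10 p [ 0.5457 -0.1102  0.1606] x [-0.001  0.005 -1.   ] z [0.137 0.991 0.005] F [-0.1  0.5 -1.8] g 31.3
[-0.03918978  0.04001613  0.16056027]
```

View pics/s7c.png

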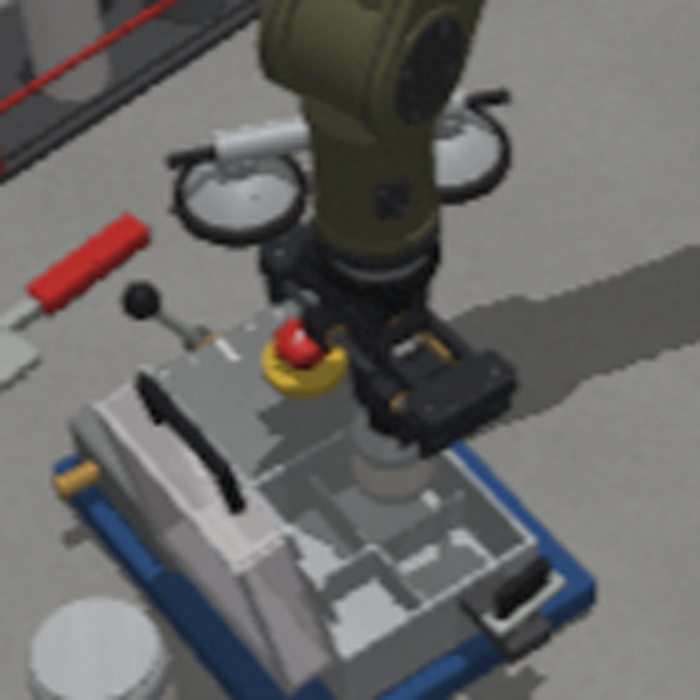

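View pics/t7c.png

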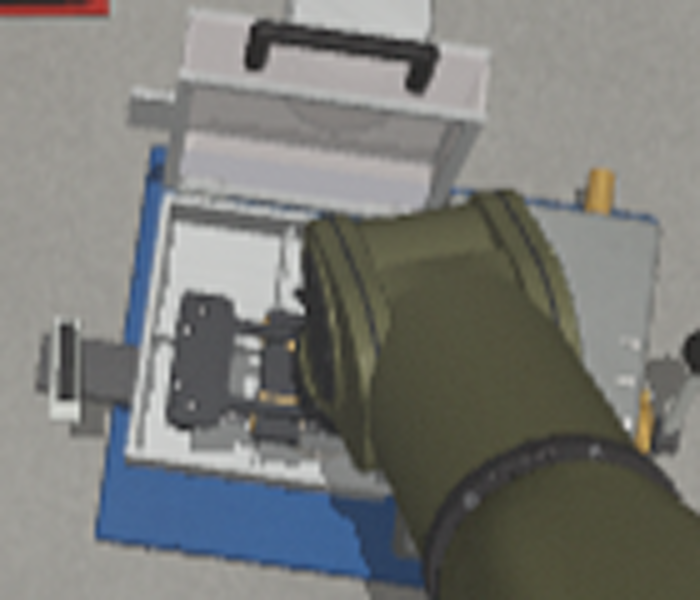

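```bash
python3 -m handwheel '[{"offset":[0.001,-0.012,0],"angular":[-0.004,0,0],"jaw":20},{"offset":[0,0,0],"angular":[0,0,0],"jaw":20},{"offset":[0,0,-0.018],"angular":[0,0,0],"jaw":20},{"offset":[0,0,-0.018],"angular":[0,0,0],"jaw":20},{"offset":[0,0,0],"angular":[0,0,0],"jaw":20}]'; python3 -c "
from h import *
s,Q=st();print(tosh(s['ee_pos']))"
python3 -m handwheel '[{"offset":[0,0,-0.012],"angular":[0,0,0],"jaw":20},{"offset":[0,0,-0.012],"angular":[0,0,0],"jaw":20},{"offset":[0,0,0],"angular":[0,0,0],"jaw":20}]'; python3 -c "
from h import *
s,Q=st();print(tosh(s['ee_pos']))"
```

```text
clock: 10.82
ee_pos: [0.5471, -0.1215, 0.1338]
tcp_rot: [0.534, -0.464, 0.534, 0.463]
wrist_force: [0.1, -0.2, -1.2]
gripper_width: 0.36
t10.82 p [ 0.5471 -0.1215  0.1338] x [ 0.001 -0.    -1.   ] z [ 0.14  0.99 -0.  ] F [ 0.1 -0.2 -1.2] g 31.7
[-0.03620519  0.02904308  0.1337972 ]
clock: 11.2
ee_pos: [0.5477, -0.1217, 0.1166]
tcp_rot: [0.534, -0.464, 0.533, 0.463]
wrist_force: [-0.5, 0.2, -1.3]
gripper_width: 0.356
t11.20 p [ 0.5477 -0.1217  0.1166] x [ 0.003 -0.001 -1.   ] z [ 0.14  0.99 -0.  ] F [-0.5  0.2 -1.3] g 31.3
[-0.03552193  0.02892442  0.11662269]
```

```bash
python3 -m handwheel '[{"offset":[0,0.002,-0.007],"angular":[0,0,0],"jaw":20},{"offset":[0,0,0],"angular":[0,0,0],"jaw":20}]'; python3 -c "
from h import *
s,Q=st();print(tosh(s['ee_pos']))
a=shot('scene','s8');crop(a,150,80,290,220,5,'s8c')"
```

```text
clock: 11.45
ee_pos: [0.5482, -0.1201, 0.112]
tcp_rot: [0.535, -0.465, 0.533, 0.463]
wrist_force: [0.3, -0.3, -1.2]
gripper_width: 0.353
t11.45 p [ 0.5482 -0.1201  0.112 ] x [ 0.004 -0.001 -1.   ] z [ 0.14  0.99 -0.  ] F [ 0.3 -0.3 -1.2] g 31.1
[-0.03530472  0.03066156  0.11199075]
```

View pics/s8c.png

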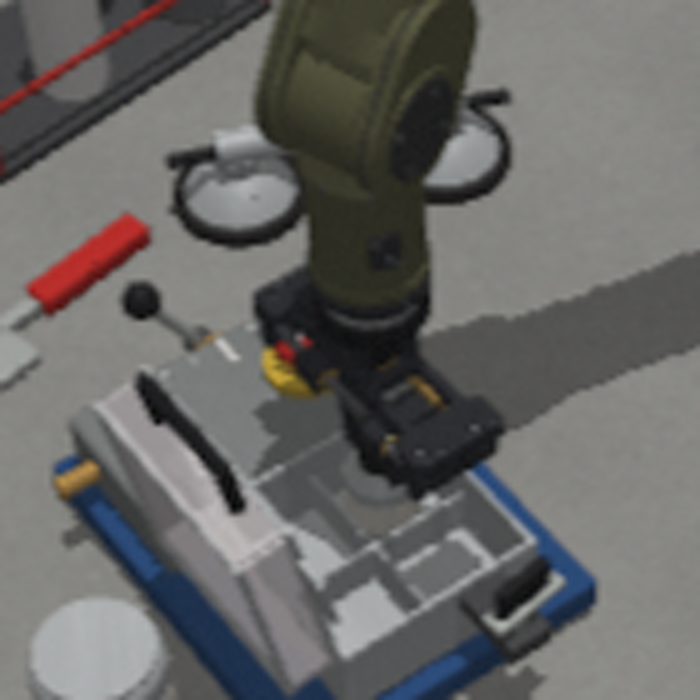

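```bash
python3 -m handwheel '[{"offset":[0,0,-0.0025],"angular":[0,0,0],"jaw":20},{"offset":[0,0,0],"angular":[0,0,0],"jaw":20}]'; python3 -m handwheel '[{"offset":[0,0,0],"angular":[0,0,0],"jaw":42},{"offset":[0,0,0],"angular":[0,0,0],"jaw":42},{"offset":[0,0,0],"angular":[0,0,0],"jaw":42}]'
python3 -m handwheel '[{"offset":[0,0,0.02],"angular":[0,0,0],"jaw":42},{"offset":[0,0,0.05],"angular":[0,0,0],"jaw":42},{"offset":[0,0,0.06],"angular":[0,0,0],"jaw":42},{"offset":[-0.03,0.05,0.06],"angular":[0,0,0],"jaw":80},{"offset":[0,0.07,0.0],"angular":[0,0,0],"jaw":80},{"offset":[0,0.07,0.0],"angular":[0,0,0],"jaw":80},{"offset":[0,0.07,0.0],"angular":[0,0,0],"jaw":80}]'
python3 -c "
from h import *
s,Q=st();print(tosh(s['ee_pos']))
a=shot('scene','s9');b=shot('top','t9')
crop(a,150,110,290,220,5,'s9c');crop(b,240,110,380,230,5,'t9c')"
```

```text
clock: 11.75
ee_pos: [0.549, -0.1206, 0.1111]
tcp_rot: [0.535, -0.465, 0.533, 0.462]
wrist_force: [-0.2, -1.2, 3.5]
gripper_width: 0.355
clock: 12.12
ee_pos: [0.5482, -0.1203, 0.1102]
tcp_rot: [0.535, -0.465, 0.533, 0.462]
wrist_force: [1.3, -0.6, -0.7]
gripper_width: 0.479
clock: 13.0
ee_pos: [0.5259, 0.0761, 0.254]
tcp_rot: [0.535, -0.465, 0.533, 0.462]
wrist_force: [0.6, -0.2, 0.3]
gripper_width: 0.895
t13.00 p [0.5259 0.0761 0.254 ] x [ 0.006 -0.001 -1.   ] z [0.141 0.99  0.   ] F [ 0.6 -0.2  0.3] g 78.9
[-0.08570776  0.22150117  0.25399142]
```

View pics/s9.png

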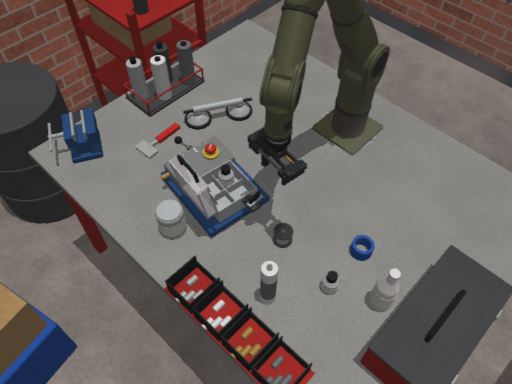

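View pics/t9c.png

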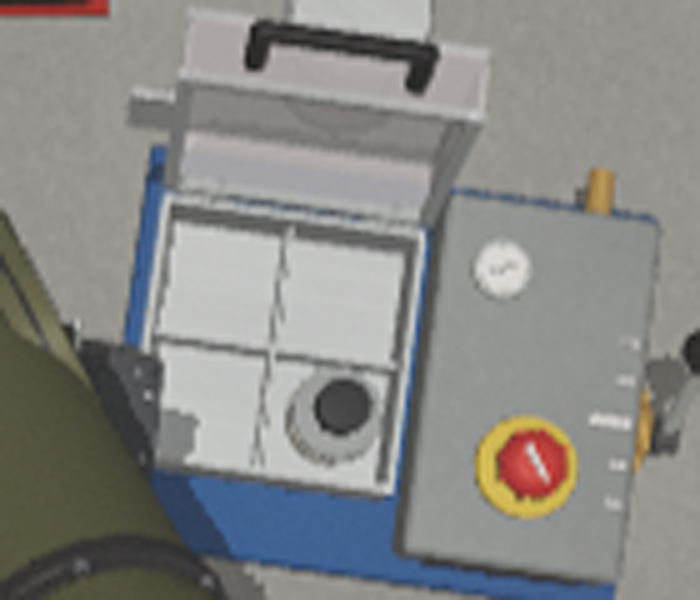

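View pics/s9c.png

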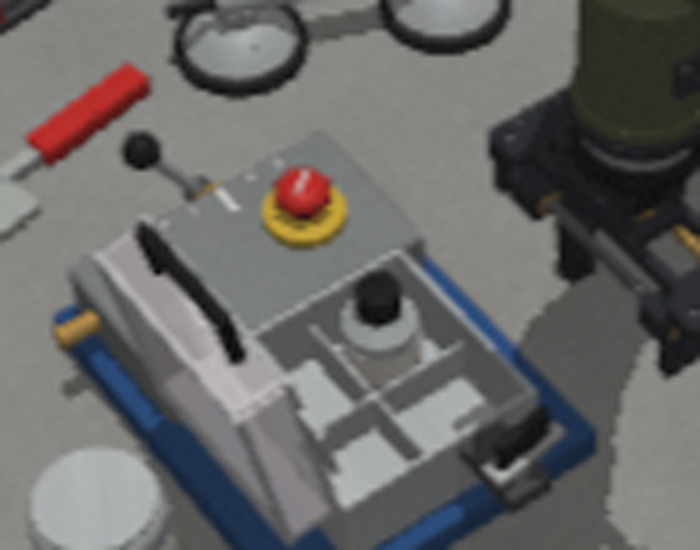

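```bash
python3 -m handwheel '[{"offset":[0.0135,0.0666,0],"angular":[0,0,-0.055],"jaw":80},{"offset":[0.0135,0.0666,0],"angular":[0,0,-0.055],"jaw":80},{"offset":[0.0135,0.0666,0],"angular":[0,0,-0.055],"jaw":80},{"offset":[0.0135,0.0666,0],"angular":[0,0,-0.055],"jaw":80},{"offset":[0.0135,0.0666,0],"angular":[0,0,-0.055],"jaw":80},{"offset":[0.0135,0.0666,0],"angular":[0,0,-0.055],"jaw":80},{"offset":[0,0,0],"angular":[0,0,0],"jaw":80}]'; python3 - <<'E'
from h import *
s,Q=st()
a=shot('scene','s10');b=shot('top','t10')
m=(a[265:300,315:350].max(2)<60).astype(np.uint8);k,l,q,c=cv2.connectedComponentsWithStats(m);print(q,c+[315,265])
t=np.array([.5868,.3758,0.063]);print((t-s['ee_pos'])/.75)
crop(a,280,170,420,320,5,'s10c')
E
```

```text
clock: 13.98
ee_pos: [0.5852, 0.3793, 0.2528]
tcp_rot: [0.606, -0.367, 0.604, 0.367]
wrist_force: [0.3, -0.9, 0.2]
gripper_width: 0.907
t13.97 p [0.5852 0.3793 0.2528] x [ 0.003  0.002 -1.   ] z [0.463 0.887 0.003] F [ 0.3 -0.9  0.2] g 79.9
[[   0    0   35   35 1123]
 [  34    0    1    2    2]
 [  12    6   10   12  100]] [[332.00178094 282.50133571]
 [349.         265.5       ]
 [331.64       276.7       ]]
[ 0.00218918 -0.00471166 -0.25306295]
```

View pics/s10c.png

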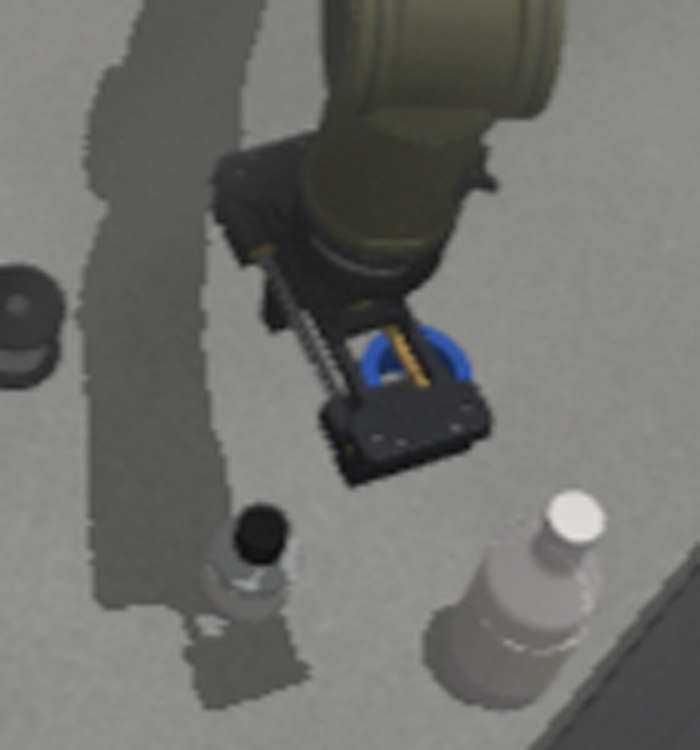

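```bash
python3 -m handwheel '[{"offset":[0.002,-0.0047,0],"angular":[0,0,0],"jaw":80},{"offset":[0,0,-0.045],"angular":[0,0,0],"jaw":80},{"offset":[0,0,-0.045],"angular":[0,0,0],"jaw":80},{"offset":[0,0,-0.045],"angular":[0,0,0],"jaw":80},{"offset":[0,0,-0.045],"angular":[0,0,0],"jaw":80},{"offset":[0,0,0],"angular":[0,0,0],"jaw":80}]'; python3 - <<'E'
from h import *
s,Q=st()
a=shot('scene','s11')
t=np.array([.5868,.3758,0.063]);print((t-s['ee_pos'])/.75)
crop(a,280,170,420,320,5,'s11c')
E
```

```text
clock: 14.82
ee_pos: [0.5871, 0.3673, 0.1155]
tcp_rot: [0.605, -0.366, 0.608, 0.362]
wrist_force: [-0.3, 0.5, 0.6]
gripper_width: 0.906
t14.82 p [0.5871 0.3673 0.1155] x [-0.001 -0.007 -1.   ] z [ 0.469  0.883 -0.006] F [-0.3  0.5  0.6] g 79.8
[-0.0003745   0.01129813 -0.06998625]
```

View pics/s11c.png

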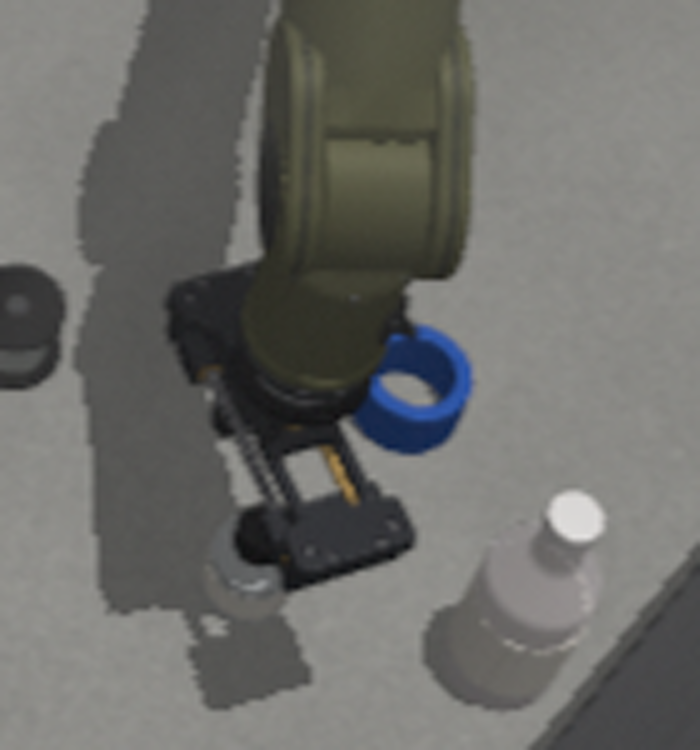

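```bash
python3 -m handwheel '[{"offset":[0,0.011,0],"angular":[0.006,0,0],"jaw":80},{"offset":[0,0,-0.03],"angular":[0,0,0],"jaw":80},{"offset":[0,0,-0.03],"angular":[0,0,0],"jaw":80},{"offset":[0,0,0],"angular":[0,0,0],"jaw":80}]'; python3 - <<'E'
from h import *
s,Q=st()
t=np.array([.5868,.3758,0.062]);print((t-s['ee_pos'])/.75)
E
```

```text
clock: 15.38
ee_pos: [0.5871, 0.3783, 0.0712]
tcp_rot: [0.606, -0.364, 0.605, 0.365]
wrist_force: [-0.2, 0.2, -0.3]
gripper_width: 0.907
t15.38 p [0.5871 0.3783 0.0712] x [ 0.001  0.002 -1.   ] z [0.468 0.884 0.002] F [-0.2  0.2 -0.3] g 79.9
[-0.00043198 -0.00326671 -0.01221411]
```

```bash
python3 -m handwheel '[{"offset":[0,-0.003,-0.012],"angular":[0,0,0],"jaw":80},{"offset":[0,0,0],"angular":[0,0,0],"jaw":20},{"offset":[0,0,0],"angular":[0,0,0],"jaw":20},{"offset":[0,0,0],"angular":[0,0,0],"jaw":20},{"offset":[0,0,0],"angular":[0,0,0],"jaw":20},{"offset":[0,0,0],"angular":[0,0,0],"jaw":20},{"offset":[0,0,0],"angular":[0,0,0],"jaw":20}]' 20; python3 -c "from h import *;st()"; python3 -m handwheel '[{"offset":[0,0,0.03],"angular":[0,0,0],"jaw":20},{"offset":[0,0,0.06],"angular":[0,0,0],"jaw":20},{"offset":[0,0,0.06],"angular":[0,0,0],"jaw":20},{"offset":[0,0,0.06],"angular":[0,0,0],"jaw":20},{"offset":[0,0,0.06],"angular":[0,0,0],"jaw":20},{"offset":[0,0,0],"angular":[0,0,0],"jaw":20}]'; python3 - <<'E'
from h import *
s,Q=st()
t=tow([-.037,.105,0]);print(t,(t-s['ee_pos'])/.75)
E
```

```text
clock: 16.25
ee_pos: [0.5881, 0.3764, 0.0637]
tcp_rot: [0.607, -0.364, 0.604, 0.365]
wrist_force: [-0.6, -0.4, 0.9]
gripper_width: 0.355
t16.25 p [0.5881 0.3764 0.0637] x [ 0.003  0.003 -1.   ] z [0.468 0.884 0.005] F [-0.6 -0.4  0.9] g 31.3
clock: 17.0
ee_pos: [0.5903, 0.3784, 0.2721]
tcp_rot: [0.611, -0.364, 0.6, 0.366]
wrist_force: [-0.8, -0.1, -1.6]
gripper_width: 0.36
t17.00 p [0.5903 0.3784 0.2721] x [ 0.012  0.01  -1.   ] z [0.468 0.884 0.015] F [-0.8 -0.1 -1.6] g 31.7
[ 0.55725999 -0.04625566  0.        ] [-0.04399784 -0.56624286 -0.36286661]
```

```bash
python3 -m handwheel '[{"offset":[-0.0055,-0.0708,0],"angular":[-0.008,0.01,0.042],"jaw":20},{"offset":[-0.0055,-0.0708,0],"angular":[0,0,0.042],"jaw":20},{"offset":[-0.0055,-0.0708,0],"angular":[0,0,0.042],"jaw":20},{"offset":[-0.0055,-0.0708,0],"angular":[0,0,0.042],"jaw":20},{"offset":[-0.0055,-0.0708,0],"angular":[0,0,0.042],"jaw":20},{"offset":[-0.0055,-0.0708,0],"angular":[0,0,0.042],"jaw":20},{"offset":[-0.0055,-0.0708,0],"angular":[0,0,0.042],"jaw":20},{"offset":[-0.0055,-0.0708,0],"angular":[0,0,0.042],"jaw":20}]'; python3 -m handwheel '[{"offset":[0,0,-0.01],"angular":[0,0,0],"jaw":20},{"offset":[0,0,0],"angular":[0,0,0],"jaw":20}]'; python3 - <<'E'
from h import *
s,Q=st()
t=tow([-.037,.105,0.1147]);print(t,(t-s['ee_pos'])/.75)
E
```

```text
clock: 18.0
ee_pos: [0.5541, -0.0498, 0.2656]
tcp_rot: [0.529, -0.466, 0.535, 0.465]
wrist_force: [1.1, -0.6, -1.3]
gripper_width: 0.359
clock: 18.25
ee_pos: [0.5542, -0.0475, 0.2578]
tcp_rot: [0.529, -0.465, 0.536, 0.466]
wrist_force: [0.4, 0.3, -2.6]
gripper_width: 0.356
t18.25 p [ 0.5542 -0.0475  0.2578] x [-0.007 -0.005 -1.   ] z [ 0.134  0.991 -0.006] F [ 0.4  0.3 -2.6] g 31.3
[ 0.55725999 -0.04625566  0.1147    ] [ 0.00402785  0.00160217 -0.19076253]
```

```bash
python3 -m handwheel '[{"offset":[0.004,0.0016,-0.04],"angular":[0.004,-0.006,0],"jaw":20},{"offset":[0,0,-0.04],"angular":[0,0,0],"jaw":20},{"offset":[0,0,-0.04],"angular":[0,0,0],"jaw":20},{"offset":[0,0,0],"angular":[0,0,0],"jaw":20},{"offset":[0,0,0],"angular":[0,0,0],"jaw":20}]'; python3 - <<'E'
from h import *
s,Q=st()
t=tow([-.037,.105,0.1147]);print(t,(t-s['ee_pos'])/.75)
a=shot('scene','s12');crop(a,150,80,290,220,5,'s12c')
E
```

```text
clock: 18.88
ee_pos: [0.559, -0.0455, 0.1696]
tcp_rot: [0.532, -0.467, 0.532, 0.465]
wrist_force: [-0.1, 0.0, -1.4]
gripper_width: 0.358
t18.88 p [ 0.559  -0.0455  0.1696] x [ 0.003 -0.001 -1.   ] z [ 0.133  0.991 -0.001] F [-0.1  0.  -1.4] g 31.5
[ 0.55725999 -0.04625566  0.1147    ] [-0.00231559 -0.00095744 -0.07324101]
```

View pics/s12c.png

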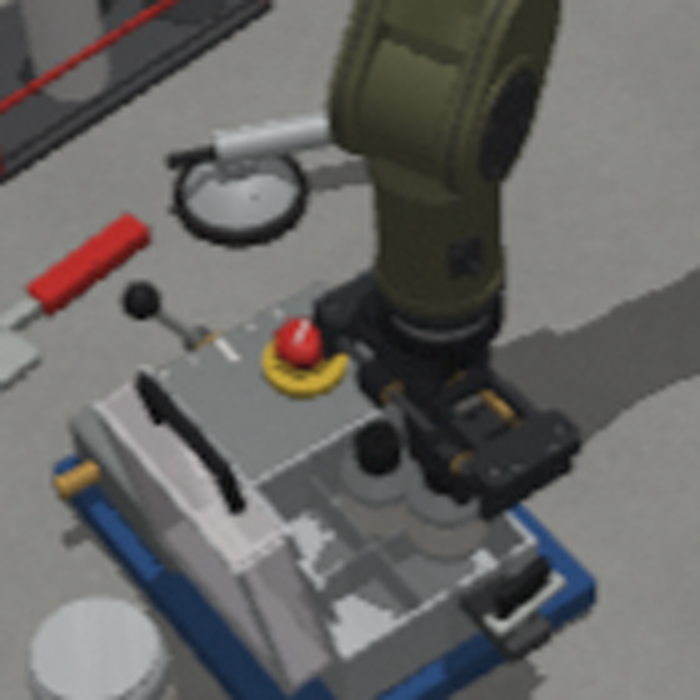

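```bash
python3 -m handwheel '[{"offset":[-0.002,-0.001,-0.02],"angular":[0,0,0],"jaw":20},{"offset":[0,0,-0.02],"angular":[0,0,0],"jaw":20},{"offset":[0,0,-0.02],"angular":[0,0,0],"jaw":20},{"offset":[0,0,0],"angular":[0,0,0],"jaw":20},{"offset":[0,0,0],"angular":[0,0,0],"jaw":20}]'; python3 - <<'E'
from h import *
s,Q=st();print(tosh(s['ee_pos'])) 
E
python3 -m handwheel '[{"offset":[0,0,-0.009],"angular":[0,0,0],"jaw":20},{"offset":[0,0,0],"angular":[0,0,0],"jaw":20}]'
```

```text
clock: 19.55
ee_pos: [0.5568, -0.0476, 0.1236]
tcp_rot: [0.532, -0.466, 0.533, 0.464]
wrist_force: [0.8, 0.4, -2.2]
gripper_width: 0.356
t19.55 p [ 0.5568 -0.0476  0.1236] x [ 0.001 -0.002 -1.   ] z [ 0.134  0.991 -0.002] F [ 0.8  0.4 -2.2] g 31.4
[-0.03725239  0.10361453  0.12358854]
clock: 19.8
ee_pos: [0.5564, -0.0477, 0.1166]
tcp_rot: [0.532, -0.466, 0.533, 0.464]
wrist_force: [-1.0, 0.1, -1.0]
gripper_width: 0.356
```

```bash
python3 -m handwheel '[{"offset":[0,0,-0.005],"angular":[0,0,0],"jaw":20},{"offset":[0,0,0],"angular":[0,0,0],"jaw":20}]'
```

```text
clock: 20.05
ee_pos: [0.557, -0.0481, 0.1136]
tcp_rot: [0.533, -0.466, 0.533, 0.464]
wrist_force: [0.3, -1.6, 2.0]
gripper_width: 0.356
```

```bash
python3 -m handwheel '[{"offset":[0,0,0],"angular":[0,0,0],"jaw":42},{"offset":[0,0,0],"angular":[0,0,0],"jaw":42},{"offset":[0,0,0],"angular":[0,0,0],"jaw":42}]'
python3 -m handwheel '[{"offset":[0,0,0.02],"angular":[0,0,0],"jaw":42},{"offset":[0,0,0.05],"angular":[0,0,0],"jaw":42},{"offset":[0,0,0.06],"angular":[0,0,0],"jaw":42},{"offset":[-0.05,0,0.06],"angular":[0,0,0],"jaw":20},{"offset":[-0.07,0,0.0],"angular":[0,0,0],"jaw":0},{"offset":[-0.07,0,0.0],"angular":[0,0,0],"jaw":0}]'
python3 -c "
from h import *
s,Q=st();print(tosh(s['ee_pos']))
a=shot('scene','s13');b=shot('top','t13')
crop(a,150,110,290,220,5,'s13c');crop(b,240,90,400,230,5,'t13c')"
```

```text
clock: 20.42
ee_pos: [0.5567, -0.0475, 0.1131]
tcp_rot: [0.532, -0.466, 0.533, 0.464]
wrist_force: [0.3, 0.4, -0.3]
gripper_width: 0.471
clock: 21.18
ee_pos: [0.4131, -0.0476, 0.2571]
tcp_rot: [0.533, -0.467, 0.532, 0.464]
wrist_force: [-0.5, -0.1, -0.0]
gripper_width: 0.162
t21.18 p [ 0.4131 -0.0476  0.2571] x [ 0.004 -0.003 -1.   ] z [ 0.134  0.991 -0.002] F [-0.5 -0.1 -0. ] g 14.3
[-0.17940945  0.08280916  0.25710297]
```

View pics/s13c.png

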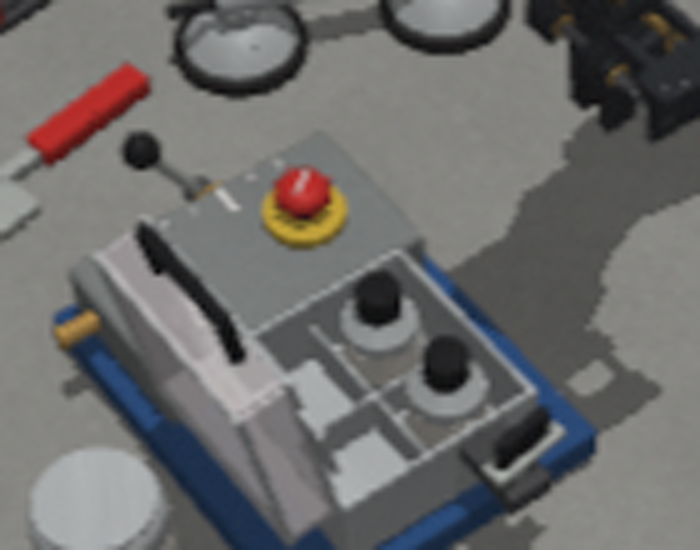

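View pics/t13c.png

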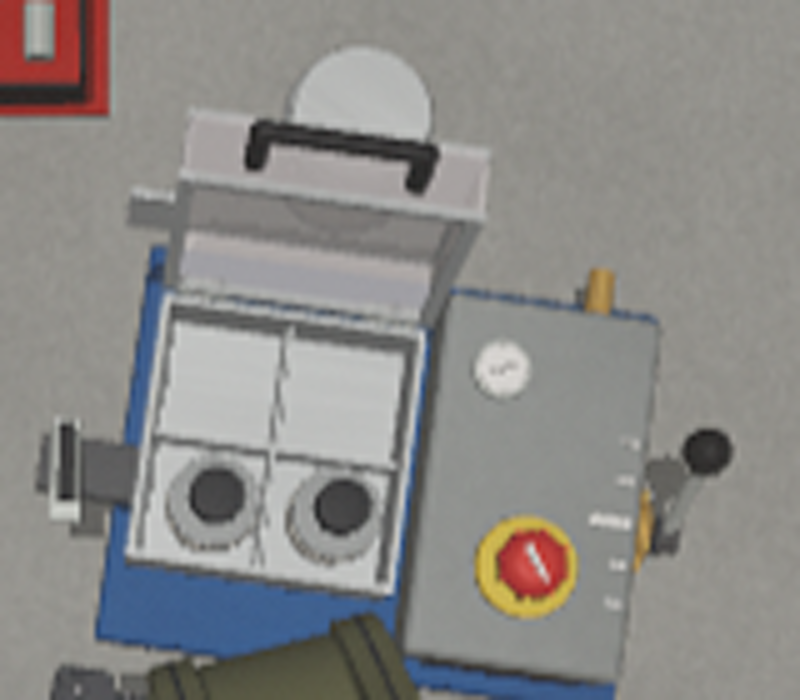

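```bash
python3 - <<'E'
from h import *
s,Q=st();print(s['joints'].round(3))
# handle: bar midline ends, in top crop (ct0 offset 240,90 s5): left bar (262,128), right(432,155); scene cs0 crop (140,110) ends (195,232),(290,350)
f=lambda x,y,ox,oy:(ox+(x+.5)/5-.5,oy+(y+.5)/5-.5)
for z in(.285,.295,.305):
    L=plane('top',*f(262,128,240,90),z);Rr=plane('top',*f(432,153,240,90),z);print(z,L,Rr,np.linalg.norm(L-Rr),tosh((L+Rr)/2))
for th in (1.55,1.6,1.65,1.7,1.75):
    u=np.array([-np.cos(th),0,np.sin(th)]);w=np.array([np.sin(th),0,np.cos(th)])
    h=np.array([.077,.068,.1115]);rr=.197;c=.015
    p=h+u*np.sqrt(rr**2-c**2)+w*c
    for hy in(-.04,0,.04): print(th,p,proj('top',tow(p+[0,hy,0])),proj('scene',tow(p+[0,hy,0])))
E
```

```text
t21.27 p [ 0.4065 -0.0484  0.256 ] x [-0.007 -0.004 -1.   ] z [ 0.134  0.991 -0.005] F [ 0.3 -0.4 -0.3] g 5.9
[ 0.226  0.403 -0.317  2.143  0.215  0.632  1.193]
0.285 [ 0.72511123 -0.06398646  0.285     ] [ 0.71154163 -0.15032237  0.285     ] 0.087395780697154 [0.13117561 0.0680132  0.285     ]
0.295 [ 0.72210768 -0.06313805  0.295     ] [ 0.70866536 -0.14866414  0.295     ] 0.08657602425471383 [0.12808546 0.06882857 0.295     ]
0.305 [ 0.71910414 -0.06228964  0.305     ] [ 0.70578909 -0.14700592  0.305     ] 0.08575626781227369 [0.1249953  0.06964395 0.305     ]
1.55 [0.08791207 0.068      0.30819755] [323.91179179 134.00654264] [188.6662597  148.81216922]
1.55 [0.08791207 0.068      0.30819755] [307.90724266 131.81357195] [196.17791617 157.0004551 ]
1.55 [0.08791207 0.068      0.30819755] [291.92951909 129.62427695] [203.89335915 165.41088404]
1.6 [0.09772921 0.068      0.30740635] [324.34659761 130.26147045] [185.90707768 150.52052028]
1.6 [0.09772921 0.068      0.30740635] [308.37005061 128.07552221] [193.39792511 158.7493747 ]
1.6 [0.09772921 0.068      0.30740635] [292.42023481
[... 203 characters left out ...]
78] [190.63860196 160.60501657]
1.65 [0.10749454 0.068      0.30612549] [292.8902449  122.24967772] [198.31000678 169.09877506]
1.7 [0.11718365 0.068      0.30435817] [325.11032967 123.04195288] [180.46636828 154.25447075]
1.7 [0.11718365 0.068      0.30435817] [309.21087302 120.87265472] [187.90952039 162.56161439]
1.7 [0.11718365 0.068      0.30435817] [293.33788928 118.70696848] [195.55574083 171.09539825]
1.75 [0.12677232 0.068      0.3021088 ] [325.43686085 119.59368812] [177.80373038 156.26835211]
1.75 [0.12677232 0.068      0.3021088 ] [309.58609721 117.43393482] [185.22021069 164.61290555]
1.75 [0.12677232 0.068      0.3021088 ] [293.76164418 115.27776649] [192.83928531 173.18540527]
```

```bash
python3 -m handwheel '[{"offset":[0,0,0.03],"angular":[0,0,0.149],"jaw":50},{"offset":[0,0,0.03],"angular":[0,0,0.149],"jaw":50},{"offset":[0,0,0.03],"angular":[0,0,0.149],"jaw":50},{"offset":[0,0,0.03],"angular":[0,0,0.149],"jaw":50},{"offset":[0,0,0.03],"angular":[0,0,0.149],"jaw":50},{"offset":[0,0,0],"angular":[0,0,0.149],"jaw":50},{"offset":[0,0,0],"angular":[0,0,0.149],"jaw":50},{"offset":[0,0,0],"angular":[0,0,0.149],"jaw":50}]'; python3 -m handwheel '[{"offset":[0,0,0],"angular":[0,0,0.149],"jaw":50},{"offset":[0,0,0],"angular":[0,0,0.149],"jaw":50},{"offset":[0,0,0],"angular":[0,0,0],"jaw":50}]'; python3 - <<'E'
from h import *
s,Q=st();print(s['joints'].round(3))
t=tow([.127,.068,.279]);print(t,(t-s['ee_pos'])/.75, np.degrees(np.arctan2(Q[1,2],Q[0,2])))
E
```

```text
clock: 22.28
ee_pos: [0.4146, -0.0476, 0.3691]
tcp_rot: [-0.159, 0.69, -0.158, -0.688]
wrist_force: [0.1, 1.2, 0.3]
gripper_width: 0.564
clock: 22.65
ee_pos: [0.4146, -0.0476, 0.3688]
tcp_rot: [-0.052, 0.706, -0.051, -0.704]
wrist_force: [0.1, -1.2, -0.7]
gripper_width: 0.566
t22.65 p [ 0.4146 -0.0476  0.3688] x [ 0.003  0.002 -1.   ] z [-0.989  0.145 -0.003] F [ 0.1 -1.2 -0.7] g 49.8
[ 0.637  0.321 -0.854  1.925  0.282  1.017  2.654]
[ 0.71419274 -0.10656414  0.279     ] [ 0.39949202 -0.07857078 -0.1196883 ] 171.6386327082625
```

```bash
python3 -m handwheel '[{"offset":[0,0,0.01],"angular":[0,0,-0.15],"jaw":50},{"offset":[0,0,0],"angular":[0,0,-0.15],"jaw":50},{"offset":[0,0,0],"angular":[0,0,-0.15],"jaw":50},{"offset":[0,0,0],"angular":[0,0,-0.15],"jaw":50},{"offset":[0,0,0],"angular":[0,0,-0.15],"jaw":50},{"offset":[0,0,0],"angular":[0,0,-0.15],"jaw":50},{"offset":[0,0,0],"angular":[0,0,-0.15],"jaw":50},{"offset":[0,0,0],"angular":[0,0,-0.15],"jaw":50}]';python3 -m handwheel '[{"offset":[0,0,0],"angular":[0,0,-0.15],"jaw":50},{"offset":[0,0,0],"angular":[0,0,-0.15],"jaw":50},{"offset":[0,0,0],"angular":[0,0,-0.15],"jaw":50},{"offset":[0,0,0],"angular":[0,0,-0.15],"jaw":50},{"offset":[0,0,0],"angular":[0,0,-0.15],"jaw":50},{"offset":[0,0,0],"angular":[0,0,-0.15],"jaw":50},{"offset":[0,0,0],"angular":[0,0,-0.15],"jaw":50},{"offset":[0,0,0],"angular":[0,0,-0.15],"jaw":50}]';python3 -m handwheel '[{"offset":[0,0,0],"angular":[0,0,-0.15],"jaw":50},{"offset":[0,0,0],"angular":[0,0,-0.15],"jaw":50},{"offset":[0,0,0],"angular":[0,0,-0.15],"jaw":50},{"offset":[0,0,0],"angular":[0,0,-0.15],"jaw":50},{"offset":[0,0,0],"angular":[0,0,0],"jaw":50}]'; python3 - <<'E'
from h import *
s,Q=st();print(s['joints'].round(3))
t=tow([.127,.068,.279]);print(t,(t-s['ee_pos'])/.75, np.degrees(np.arctan2(Q[1,2],Q[0,2])))
E
```

```text
clock: 23.65
ee_pos: [0.4144, -0.0476, 0.3763]
tcp_rot: [-0.458, 0.54, -0.457, -0.538]
wrist_force: [-0.0, 0.1, -0.4]
gripper_width: 0.569
clock: 24.65
ee_pos: [0.4144, -0.0475, 0.3763]
tcp_rot: [0.687, -0.168, 0.687, 0.167]
wrist_force: [0.3, -0.1, -1.1]
gripper_width: 0.566
clock: 25.28
ee_pos: [0.4144, -0.0475, 0.3762]
tcp_rot: [0.705, 0.05, 0.706, -0.051]
wrist_force: [0.5, -0.9, 0.2]
gripper_width: 0.57
t25.27 p [ 0.4144 -0.0475  0.3762] x [-0.001 -0.001 -1.   ] z [ 0.99  -0.143 -0.001] F [ 0.5 -0.9  0.2] g 50.2
[ 0.13   0.235 -0.165  1.928  0.047  0.983 -0.199]
[ 0.71419274 -0.10656414  0.279     ] [ 0.39974552 -0.0787726  -0.12963483] -8.228643233997852
```

```bash
python3 -m handwheel '[{"offset":[0.057,-0.0112,0],"angular":[0,0,0],"jaw":50},{"offset":[0.057,-0.0112,0],"angular":[0,0,0],"jaw":50},{"offset":[0.057,-0.0112,0],"angular":[0,0,0],"jaw":50},{"offset":[0.057,-0.0112,0],"angular":[0,0,0],"jaw":50},{"offset":[0.057,-0.0112,0],"angular":[0,0,0],"jaw":50},{"offset":[0.057,-0.0112,0],"angular":[0,0,0],"jaw":50},{"offset":[0.057,-0.0112,0],"angular":[0,0,0],"jaw":50},{"offset":[0,0,0],"angular":[0,0,0],"jaw":50}]'; python3 - <<'E'
from h import *
s,Q=st();print(s['joints'].round(3))
t=tow([.127,.068,.279]);print(t,(t-s['ee_pos'])/.75)
a=shot('scene','s14');b=shot('top','t14');crop(a,130,60,270,210,5,'s14c');crop(b,260,80,380,200,5,'t14c')
E
```

```text
clock: 26.28
ee_pos: [0.7151, -0.1067, 0.3734]
tcp_rot: [0.704, 0.05, 0.706, -0.051]
wrist_force: [-0.2, -0.5, -0.9]
gripper_width: 0.569
t26.27 p [ 0.7151 -0.1067  0.3734] x [-0.003 -0.001 -1.   ] z [ 0.99  -0.142 -0.003] F [-0.2 -0.5 -0.9] g 50.1
[ 0.13   0.748 -0.116  0.996  0.081  1.405 -0.111]
[ 0.71419274 -0.10656414  0.279     ] [-0.00118874  0.00024092 -0.12580041]
```

View pics/s14c.png

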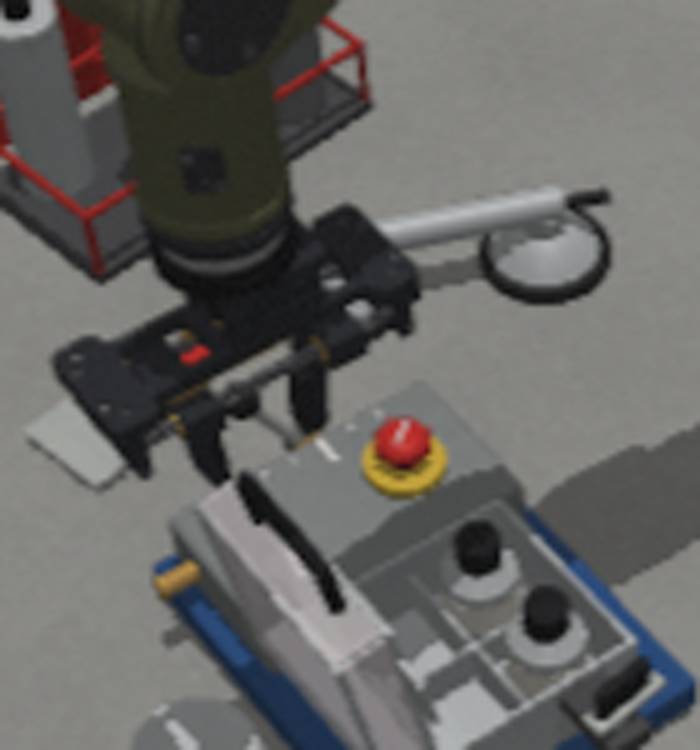

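View pics/t14c.png

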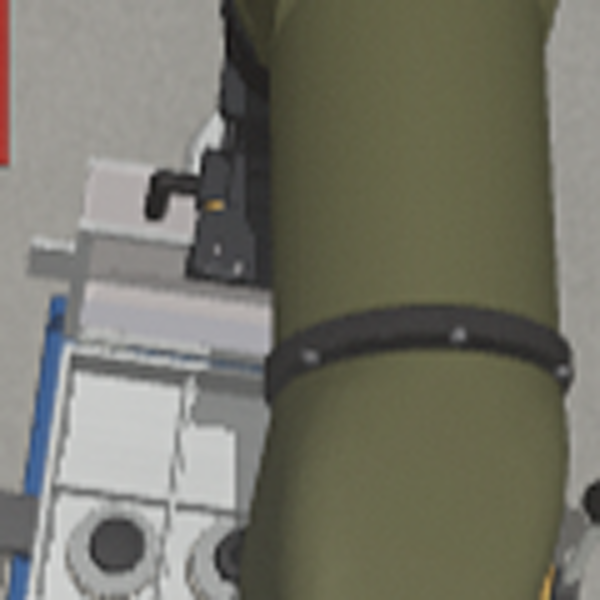

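```bash
python3 -m handwheel '[{"offset":[-0.001,0,-0.03],"angular":[0,-0.003,0],"jaw":50},{"offset":[0,0,-0.03],"angular":[0,0,0],"jaw":50},{"offset":[0,0,-0.03],"angular":[0,0,0],"jaw":50},{"offset":[0,0,0],"angular":[0,0,0],"jaw":50}]'; python3 - <<'E'
from h import *
s,Q=st()
t=tow([.127,.068,.279]);print(t,(t-s['ee_pos'])/.75)
a=shot('scene','s15');crop(a,130,60,270,210,5,'s15c')
E
```

```text
clock: 26.88
ee_pos: [0.7106, -0.1061, 0.3075]
tcp_rot: [0.704, 0.05, 0.706, -0.051]
wrist_force: [-0.6, -0.3, -0.2]
gripper_width: 0.566
t26.88 p [ 0.7106 -0.1061  0.3075] x [-0.003 -0.001 -1.   ] z [ 0.99  -0.143 -0.003] F [-0.6 -0.3 -0.2] g 49.9
[ 0.71419274 -0.10656414  0.279     ] [ 0.00483445 -0.00057331 -0.03802122]
```

View pics/s15c.png

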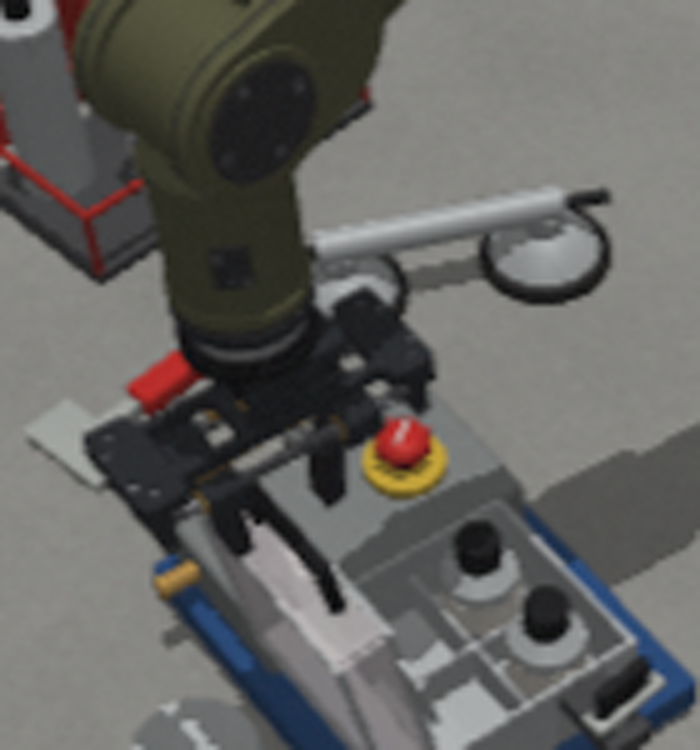

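```bash
python3 -m handwheel '[{"offset":[0.005,0,-0.01],"angular":[0,-0.003,0],"jaw":50},{"offset":[0,0,-0.014],"angular":[0,0,0],"jaw":50},{"offset":[0,0,-0.012],"angular":[0,0,0],"jaw":50},{"offset":[0,0,0],"angular":[0,0,0],"jaw":50}]'; python3 - <<'E'
from h import *
s,Q=st();print(tosh(s['ee_pos']))
a=shot('scene','s16');crop(a,130,60,270,210,5,'s16c')
E
```

```text
clock: 27.42
ee_pos: [0.7158, -0.1064, 0.2798]
tcp_rot: [0.706, 0.051, 0.705, -0.052]
wrist_force: [0.3, 0.1, 0.2]
gripper_width: 0.572
t27.43 p [ 0.7158 -0.1064  0.2798] x [ 0.002 -0.001 -1.   ] z [ 0.989 -0.145  0.002] F [0.3 0.1 0.2] g 50.4
[0.12852536 0.06838122 0.27984812]
```

View pics/s16c.png

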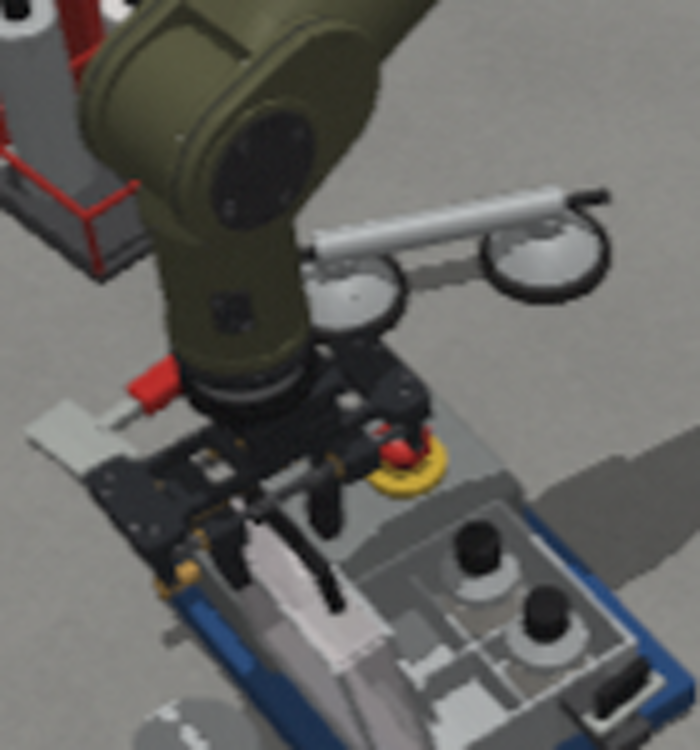

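```bash
python3 -m handwheel '[{"offset":[0,0,0],"angular":[0,0,0],"jaw":4},{"offset":[0,0,0],"angular":[0,0,0],"jaw":4},{"offset":[0,0,0],"angular":[0,0,0],"jaw":4},{"offset":[0,0,0],"angular":[0,0,0],"jaw":4},{"offset":[0,0,0],"angular":[0,0,0],"jaw":4},{"offset":[0,0,0],"angular":[0,0,0],"jaw":4}]' 12; python3 - <<'E'
from h import *
s,Q=st();print(tosh(s['ee_pos']))
a=shot('scene','s17');crop(a,130,60,270,210,5,'s17c')
E
```

```text
clock: 28.22
ee_pos: [0.7158, -0.1064, 0.2806]
tcp_rot: [0.706, 0.051, 0.704, -0.052]
wrist_force: [-2.6, 0.1, -1.9]
gripper_width: 0.114
t28.23 p [ 0.7158 -0.1064  0.2806] x [ 0.002 -0.001 -1.   ] z [ 0.989 -0.145  0.003] F [-2.6  0.1 -1.9] g 10.0
[0.12859151 0.06840785 0.28063583]
```

View pics/s17c.png

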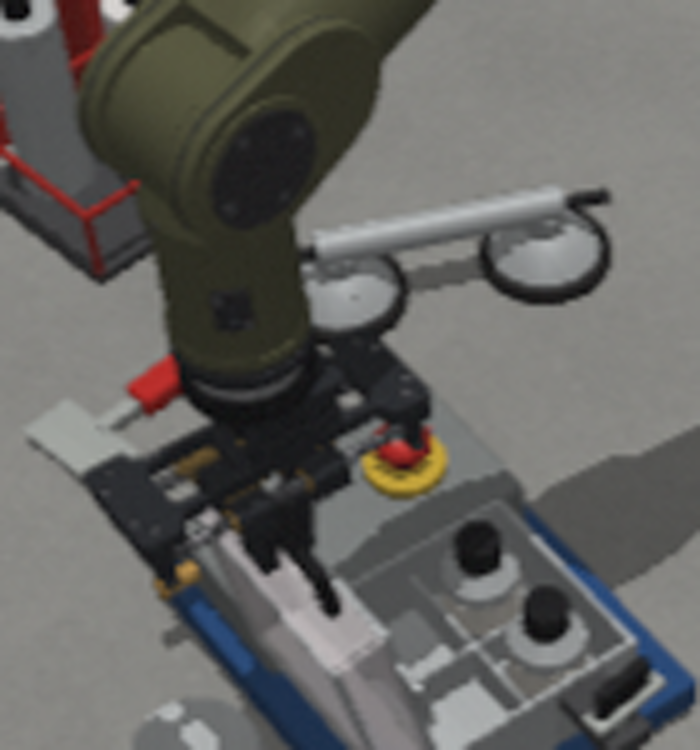

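```bash
python3 - <<'E'
from h import *
ph=np.radians(np.linspace(105.2,4.4,19)); r0=.197
p=np.stack([-r0*np.cos(ph),r0*np.sin(ph)],1); d=np.diff(p,axis=0)/.75
for i,(a,z) in enumerate(d): print(i,np.degrees(ph[i+1]).round(1),'[%.4f,%.4f,%.4f]'%(a*.9895,-a*.1445,z), 'tcp shaker x %.4f z %.4f'%(.077+p[i+1,0],.1115+p[i+1,1]-.0207))
E
```

```text
0 99.6 [-0.0248,0.0036,0.0055] tcp shaker x 0.1099 z 0.2850
1 94.0 [-0.0252,0.0037,0.0030] tcp shaker x 0.0907 z 0.2873
2 88.4 [-0.0254,0.0037,0.0005] tcp shaker x 0.0715 z 0.2877
3 82.8 [-0.0253,0.0037,-0.0020] tcp shaker x 0.0523 z 0.2862
4 77.2 [-0.0250,0.0037,-0.0045] tcp shaker x 0.0334 z 0.2829
5 71.6 [-0.0245,0.0036,-0.0069] tcp shaker x 0.0148 z 0.2777
6 66.0 [-0.0237,0.0035,-0.0093] tcp shaker x -0.0031 z 0.2708
7 60.4 [-0.0227,0.0033,-0.0116] tcp shaker x -0.0203 z 0.2621
8 54.8 [-0.0214,0.0031,-0.0138] tcp shaker x -0.0366 z 0.2518
9 49.2 [-0.0200,0.0029,-0.0158] tcp shaker x -0.0517 z 0.2399
10 43.6 [-0.0184,0.0027,-0.0177] tcp shaker x -0.0657 z 0.2267
11 38.0 [-0.0166,0.0024,-0.0194] tcp shaker x -0.0782 z 0.2121
12 32.4 [-0.0146,0.0021,-0.0210] tcp shaker x -0.0893 z 0.1964
13 26.8 [-0.0125,0.0018,-0.0223] tcp shaker x -0.0988 z 0.1796
14 21.2 [-0.0103,0.0015,-0.0234] tcp shaker x -0.1067 z 0.1620
15 15.6 [-0.0080,0.0012,-0.0244] tcp shaker x -0.1127 z 0.1438
16 10.0 [-0.0056,0.0008,-0.0250] tcp shaker x -0.1170 z 0.1250
17 4.4 [-0.0032,0.0005,-0.0255] tcp shaker x -0.1194 z 0.1059
```

```bash
python3 -m handwheel '[{"offset":[-0.0124,0.0018,0.003],"angular":[0,0,0],"jaw":4},{"offset":[-0.0124,0.0018,0.0025],"angular":[0,0,0],"jaw":4},{"offset":[-0.0252,0.0037,0.003],"angular":[0,0,0],"jaw":4},{"offset":[-0.0254,0.0037,0.0005],"angular":[0,0,0],"jaw":4},{"offset":[0,0,0],"angular":[0,0,0],"jaw":4}]'; python3 - <<'E'
from h import *
s,Q=st();print(tosh(s['ee_pos']))
a=shot('scene','s18');crop(a,130,60,270,210,5,'s18c')
E
```

```text
clock: 28.9
ee_pos: [0.6576, -0.0976, 0.2878]
tcp_rot: [0.706, 0.051, 0.705, -0.051]
wrist_force: [-1.4, 1.1, -6.9]
gripper_width: 0.12
t28.90 p [ 0.6576 -0.0976  0.2878] x [ 0.001 -0.    -1.   ] z [ 0.99  -0.144  0.001] F [-1.4  1.1 -6.9] g 10.5
[0.06975084 0.06868058 0.28775732]
```

View pics/s18c.png

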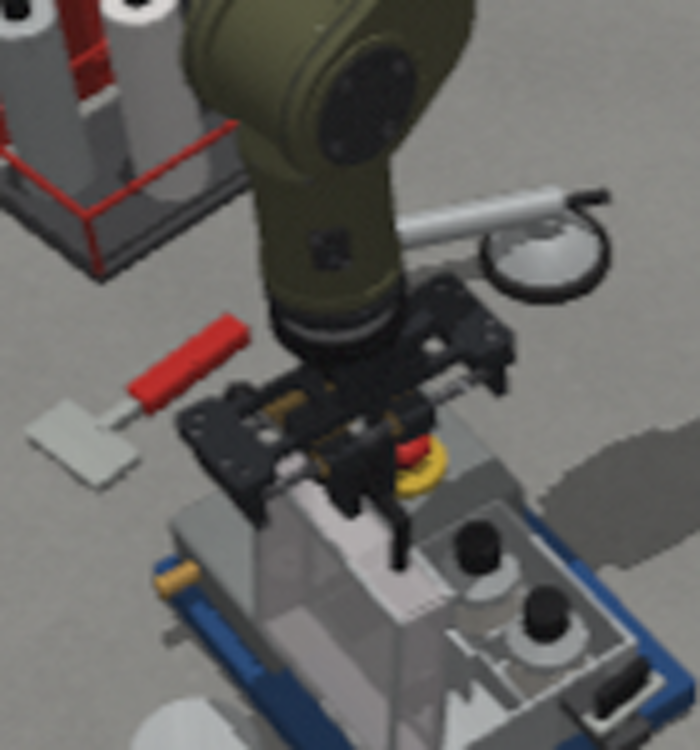

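```bash
python3 -m handwheel '[{"offset":[-0.0253,0.0037,-0.004],"angular":[0,0,0],"jaw":4},{"offset":[-0.025,0.0037,-0.0045],"angular":[0,0,0],"jaw":4},{"offset":[-0.0245,0.0036,-0.007],"angular":[0,0,0],"jaw":4},{"offset":[-0.0237,0.0035,-0.0093],"angular":[0,0,0],"jaw":4},{"offset":[-0.0227,0.0033,-0.0116],"angular":[0,0,0],"jaw":4},{"offset":[0,0,0],"angular":[0,0,0],"jaw":4}]'; python3 - <<'E'
from h import *
s,Q=st();print(tosh(s['ee_pos']))
a=shot('scene','s19');crop(a,130,60,270,210,5,'s19c')
E
```

```text
clock: 29.7
ee_pos: [0.5696, -0.0844, 0.2609]
tcp_rot: [0.707, 0.051, 0.703, -0.051]
wrist_force: [1.1, 1.8, -6.1]
gripper_width: 0.118
t29.70 p [ 0.5696 -0.0844  0.2609] x [ 0.005 -0.001 -1.   ] z [ 0.99  -0.144  0.005] F [ 1.1  1.8 -6.1] g 10.4
[-0.01922605  0.06902953  0.26085352]
```

View pics/s19c.png

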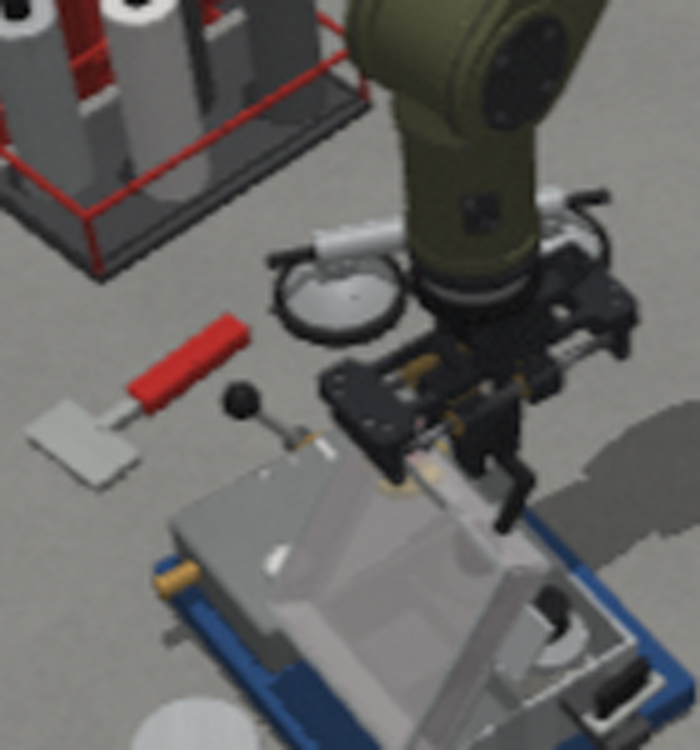

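```bash
python3 -m handwheel '[{"offset":[-0.0214,0.0031,-0.0148],"angular":[0,0,0],"jaw":4},{"offset":[-0.02,0.0029,-0.0158],"angular":[0,0,0],"jaw":4},{"offset":[-0.0184,0.0027,-0.0177],"angular":[0,0,0],"jaw":4},{"offset":[-0.0166,0.0024,-0.0194],"angular":[0,0,0],"jaw":4},{"offset":[-0.0146,0.0021,-0.021],"angular":[0,0,0],"jaw":4},{"offset":[0,0,0],"angular":[0,0,0],"jaw":4}]'; python3 - <<'E'
from h import *
s,Q=st();print(tosh(s['ee_pos']))
E
```

```text
clock: 30.5
ee_pos: [0.5039, -0.0746, 0.1943]
tcp_rot: [0.708, 0.051, 0.702, -0.051]
wrist_force: [4.8, 1.4, -6.8]
gripper_width: 0.112
t30.50 p [ 0.5039 -0.0746  0.1943] x [ 0.009 -0.001 -1.   ] z [ 0.99  -0.144  0.009] F [ 4.8  1.4 -6.8] g 9.8
[-0.08571123  0.06923759  0.19434279]
```

```bash
python3 -m handwheel '[{"offset":[-0.011,0.0016,-0.0233],"angular":[0,0.009,0],"jaw":4},{"offset":[-0.0095,0.0014,-0.0234],"angular":[0,0,0],"jaw":4},{"offset":[-0.007,0.001,-0.0244],"angular":[0,0,0],"jaw":4},{"offset":[-0.005,0.0007,-0.025],"angular":[0,0,0],"jaw":4},{"offset":[0,0,0],"angular":[0,0,0],"jaw":4}]'; python3 - <<'E'
from h import *
s,Q=st();print(tosh(s['ee_pos']))
a=shot('scene','s20');crop(a,130,60,270,210,5,'s20c')
E
```

```text
clock: 31.12
ee_pos: [0.4764, -0.0706, 0.1215]
tcp_rot: [0.703, 0.051, 0.708, -0.051]
wrist_force: [-2.1, 4.0, -2.3]
gripper_width: 0.103
t31.12 p [ 0.4764 -0.0706  0.1215] x [-0.008 -0.    -1.   ] z [ 0.99  -0.144 -0.007] F [-2.1  4.  -2.3] g 9.1
[-0.11348333  0.06922664  0.12146245]
```

View pics/s20c.png

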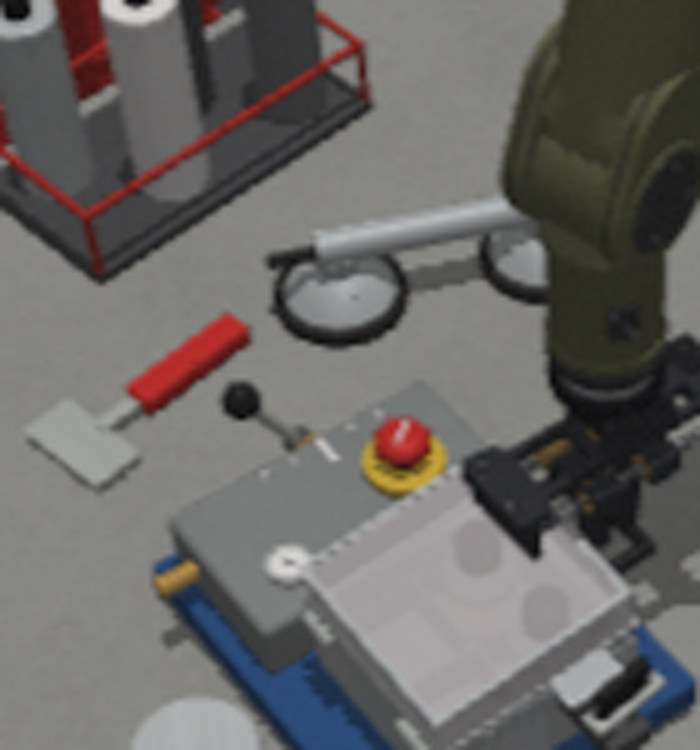

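```bash
python3 -m handwheel '[{"offset":[-0.002,0.0003,-0.014],"angular":[0,0,0],"jaw":4},{"offset":[0,0,0],"angular":[0,0,0],"jaw":4}]';python3 -m handwheel '[{"offset":[-0.001,0,-0.01],"angular":[0,0,0],"jaw":4},{"offset":[0,0,0],"angular":[0,0,0],"jaw":4}]'
```

```text
clock: 31.42
ee_pos: [0.475, -0.0704, 0.1118]
tcp_rot: [0.703, 0.051, 0.707, -0.051]
wrist_force: [-1.7, 4.6, -3.9]
gripper_width: 0.106
clock: 31.68
ee_pos: [0.4742, -0.0703, 0.1045]
tcp_rot: [0.703, 0.051, 0.707, -0.051]
wrist_force: [-2.5, 5.0, -2.7]
gripper_width: 0.101
```

```bash
python3 -m handwheel '[{"offset":[0,0,-0.006],"angular":[0,0,0],"jaw":4},{"offset":[0,0,0],"angular":[0,0,0],"jaw":4}]'; python3 -c "
from h import *
st()
a=shot('scene','s21');crop(a,160,100,280,210,6,'s21c')"
```

```text
clock: 31.92
ee_pos: [0.4739, -0.0704, 0.1003]
tcp_rot: [0.703, 0.051, 0.707, -0.051]
wrist_force: [-3.5, 5.8, -0.4]
gripper_width: 0.102
t31.93 p [ 0.4739 -0.0704  0.1003] x [-0.006 -0.    -1.   ] z [ 0.99  -0.144 -0.006] F [-3.5  5.8 -0.4] g 9.0
```

View pics/s21c.png

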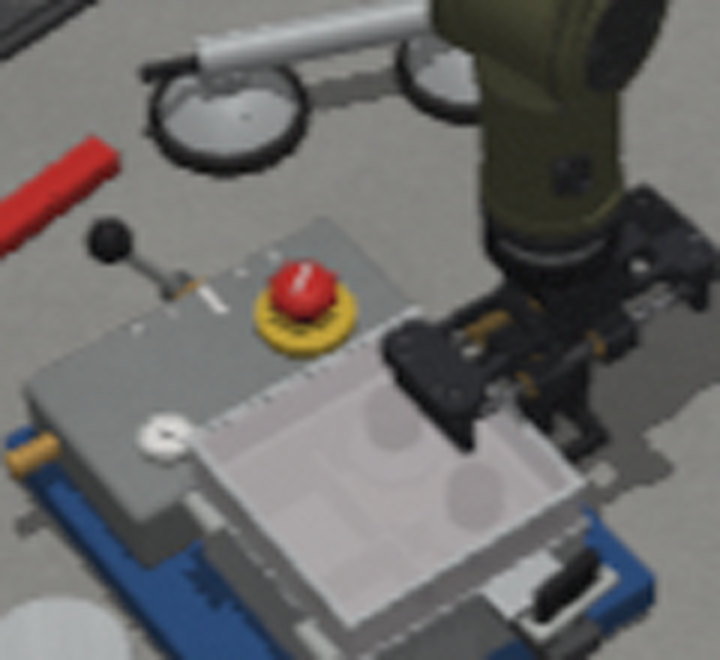

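```bash
python3 -m handwheel '[{"offset":[0,0,-0.004],"angular":[0,0,0],"jaw":4},{"offset":[0,0,0],"angular":[0,0,0],"jaw":4}]'; python3 -m handwheel '[{"offset":[0,0,-0.004],"angular":[0,0,0],"jaw":4},{"offset":[0,0,0],"angular":[0,0,0],"jaw":4}]'
```

```text
clock: 32.22
ee_pos: [0.4738, -0.0709, 0.0983]
tcp_rot: [0.703, 0.051, 0.707, -0.052]
wrist_force: [-5.0, 4.8, 10.7]
gripper_width: 0.097
clock: 32.48
ee_pos: [0.4737, -0.0715, 0.0956]
tcp_rot: [0.703, 0.051, 0.707, -0.052]
wrist_force: [-5.6, 3.6, 15.3]
gripper_width: 0.096
```

```bash
python3 -m handwheel '[{"offset":[0,0,0.002],"angular":[0,0,0],"jaw":20},{"offset":[0,0,0],"angular":[0,0,0],"jaw":20},{"offset":[0,0,0],"angular":[0,0,0],"jaw":20}]'; python3 -m handwheel '[{"offset":[0,0,0.02],"angular":[0,0,0],"jaw":20},{"offset":[0,0,0.05],"angular":[0,0,0],"jaw":20},{"offset":[0,0,0.06],"angular":[0,0,0],"jaw":20},{"offset":[0,0,0],"angular":[0,0,0],"jaw":0}]'; python3 -c "
from h import *
s,Q=st();print(tosh(s['ee_pos']))
a=shot('scene','s22');crop(a,160,100,280,210,6,'s22c')
b=shot('top','t22');crop(b,240,110,360,230,6,'t22c')"
```

```text
clock: 32.85
ee_pos: [0.4748, -0.0718, 0.0952]
tcp_rot: [0.704, 0.051, 0.707, -0.052]
wrist_force: [-0.3, 0.2, -0.4]
gripper_width: 0.228
clock: 33.35
ee_pos: [0.4763, -0.0717, 0.1951]
tcp_rot: [0.706, 0.051, 0.705, -0.052]
wrist_force: [0.2, 1.0, -1.0]
gripper_width: 0.138
t33.35 p [ 0.4763 -0.0717  0.1951] x [ 0.001 -0.002 -1.   ] z [ 0.989 -0.145  0.002] F [ 0.2  1.  -1. ] g 12.1
[-0.11343664  0.06813206  0.19511581]
```

View pics/s22c.png

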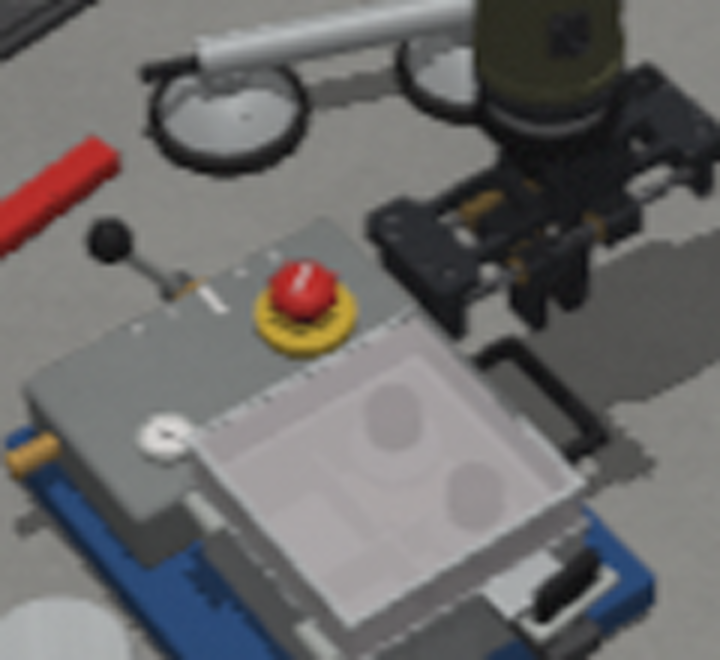

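View pics/t22c.png

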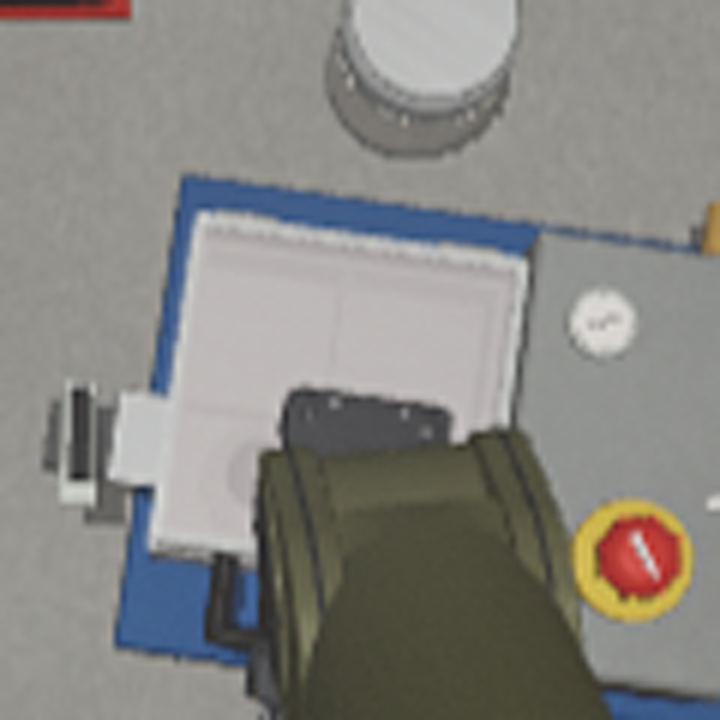

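```bash
python3 -m handwheel '[{"offset":[-0.007,0.001,-0.03],"angular":[0,0,0],"jaw":0},{"offset":[0,0,-0.03],"angular":[0,0,0],"jaw":0},{"offset":[0,0,-0.012],"angular":[0,0,0],"jaw":0},{"offset":[0,0,0],"angular":[0,0,0],"jaw":0}]'; python3 -m handwheel '[{"offset":[0,0,-0.006],"angular":[0,0,0],"jaw":0},{"offset":[0,0,0],"angular":[0,0,0],"jaw":0}]'
```

```text
clock: 33.95
ee_pos: [0.4681, -0.0704, 0.1375]
tcp_rot: [0.702, 0.051, 0.708, -0.052]
wrist_force: [0.4, 0.1, 0.2]
gripper_width: 0.005
clock: 34.2
ee_pos: [0.469, -0.0705, 0.1342]
tcp_rot: [0.704, 0.051, 0.707, -0.052]
wrist_force: [-0.8, 0.4, 0.5]
gripper_width: 0.005
```

```bash
python3 -m handwheel '[{"offset":[0,0,-0.004],"angular":[0,0,0],"jaw":0},{"offset":[0,0,0],"angular":[0,0,0],"jaw":0}]'; python3 -m handwheel '[{"offset":[0,0,-0.004],"angular":[0,0,0],"jaw":0},{"offset":[0,0,0],"angular":[0,0,0],"jaw":0}]'
```

```text
clock: 34.45
ee_pos: [0.4693, -0.0706, 0.1325]
tcp_rot: [0.704, 0.051, 0.706, -0.052]
wrist_force: [-2.6, 0.6, 15.6]
gripper_width: 0.003
clock: 34.7
ee_pos: [0.4693, -0.0706, 0.1319]
tcp_rot: [0.705, 0.051, 0.706, -0.052]
wrist_force: [-6.9, 0.9, 42.8]
gripper_width: 0.005
```

```bash
python3 -m handwheel '[{"offset":[0,0,0.02],"angular":[0,0,0],"jaw":20},{"offset":[0,0,0.06],"angular":[0,0,-0.14],"jaw":30},{"offset":[0,0,0.05],"angular":[0,0,-0.14],"jaw":30},{"offset":[0,0,0],"angular":[0,0,-0.14],"jaw":30},{"offset":[0,0,0],"angular":[0,0,-0.14],"jaw":30},{"offset":[0,0,0],"angular":[0,0,-0.14],"jaw":30},{"offset":[0,0,0],"angular":[0,0,-0.14],"jaw":30},{"offset":[0,0,0],"angular":[0,0,-0.14],"jaw":30}]';python3 -m handwheel '[{"offset":[0,0,0],"angular":[0,0,-0.14],"jaw":30},{"offset":[0,0,0],"angular":[0,0,-0.14],"jaw":30},{"offset":[0,0,0],"angular":[0,0,-0.14],"jaw":30},{"offset":[0,0,0],"angular":[0,0,0],"jaw":30}]'; python3 - <<'E'
from h import *
s,Q=st();print(s['joints'].round(3))
print('fin plane .14',plane('top',252.9,181.75,.14),plane('top',252.9,181.75,.153), tri((253.4,196.9),(252.9,181.75)))
t=np.array([.5745,.0365,.2]);print((t-s['ee_pos'])/.75,np.degrees(np.arctan2(Q[1,2],Q[0,2])))
E
```

```text
clock: 35.7
ee_pos: [0.4688, -0.0704, 0.2257]
tcp_rot: [0.587, 0.393, 0.59, -0.392]
wrist_force: [-0.0, 0.2, 0.4]
gripper_width: 0.339
clock: 36.2
ee_pos: [0.4688, -0.0704, 0.2256]
tcp_rot: [0.489, 0.51, 0.492, -0.509]
wrist_force: [-0.0, -1.0, 0.6]
gripper_width: 0.34
t36.20 p [ 0.4688 -0.0704  0.2256] x [-0.002  0.005 -1.   ] z [-0.039 -0.999 -0.005] F [-0.  -1.   0.6] g 29.9
[-0.145  0.538  0.311  2.037 -0.286  0.61  -1.248]
fin plane .14 [0.57451403 0.03766248 0.14      ] [0.57269339 0.03754228 0.153     ] (array([0.57521695, 0.0369376 , 0.13905339]), np.float64(0.0018528754193964068))
[ 0.14095524  0.14248297 -0.03413314] -92.2279704300781
```

```bash
python3 -m handwheel '[{"offset":[0.047,0.048,0],"angular":[0,0,0],"jaw":30},{"offset":[0.047,0.048,0],"angular":[0,0,0],"jaw":30},{"offset":[0.047,0.0475,0],"angular":[0,0,0],"jaw":30},{"offset":[0,0,-0.03],"angular":[0,0,0],"jaw":30},{"offset":[0,0,0],"angular":[0,0,0],"jaw":30}]'; python3 - <<'E'
from h import *
s,Q=st()
t=np.array([.5745,.0372,.1305]);print((t-s['ee_pos'])/.75)
a=shot('scene','s23');crop(a,190,110,310,220,6,'s23c')
b=shot('top','t23');crop(b,220,130,320,230,6,'t23c')
E
```

```text
clock: 36.83
ee_pos: [0.5733, 0.0375, 0.2016]
tcp_rot: [-0.488, -0.509, -0.493, 0.51]
wrist_force: [-0.9, -1.0, 0.1]
gripper_width: 0.342
t36.83 p [0.5733 0.0375 0.2016] x [-0.006  0.005 -1.   ] z [-0.038 -0.999 -0.005] F [-0.9 -1.   0.1] g 30.1
[ 0.0016595  -0.00038792 -0.09485351]
```

View pics/s23c.png

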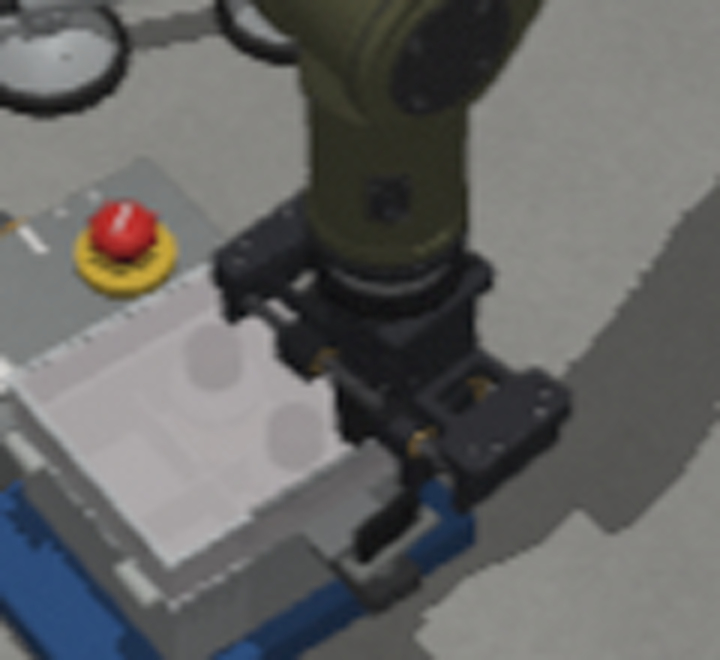

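View pics/t23c.png

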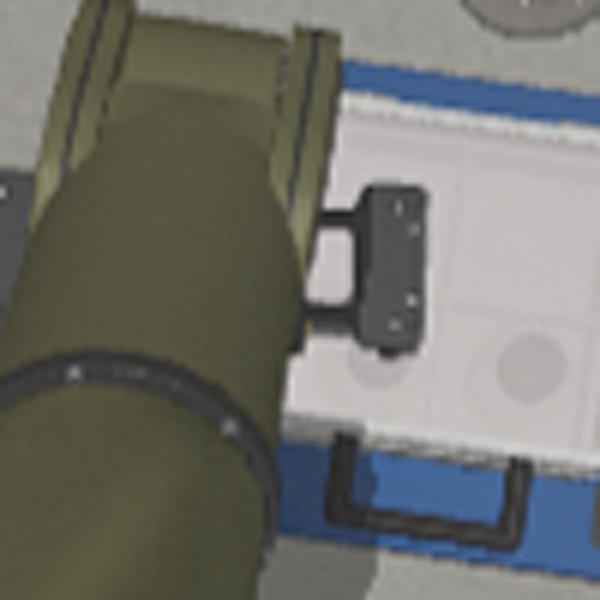

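```bash
python3 -m handwheel '[{"offset":[0.0015,0,-0.025],"angular":[0,-0.005,0],"jaw":30},{"offset":[0,0,-0.025],"angular":[0,0,0],"jaw":30},{"offset":[0,0,0],"angular":[0,0,0],"jaw":30}]'; python3 - <<'E'
from h import *
s,Q=st()
t=np.array([.5745,.0372,.1305]);print((t-s['ee_pos'])/.75)
a=shot('scene','s24');crop(a,210,130,290,210,8,'s24c')
E
```

```text
clock: 37.3
ee_pos: [0.5749, 0.0364, 0.1655]
tcp_rot: [0.489, 0.512, 0.49, -0.508]
wrist_force: [-0.3, 0.2, 1.0]
gripper_width: 0.341
t37.30 p [0.5749 0.0364 0.1655] x [ 0.002  0.005 -1.   ] z [-0.041 -0.999 -0.005] F [-0.3  0.2  1. ] g 30.0
[-0.00057466  0.00107644 -0.04663958]
```

View pics/s24c.png

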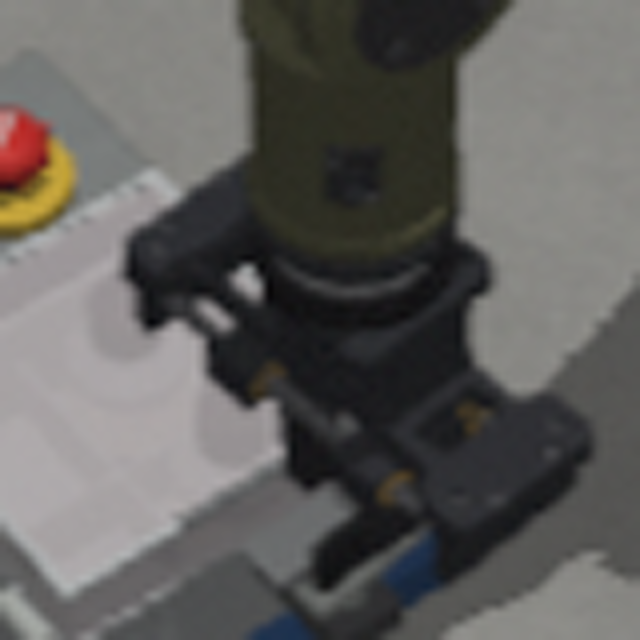

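```bash
python3 -m handwheel '[{"offset":[0,0.001,-0.014],"angular":[-0.004,0,0],"jaw":30},{"offset":[0,0,-0.014],"angular":[0,0,0],"jaw":30},{"offset":[0,0,0],"angular":[0,0,0],"jaw":30}]';python3 -m handwheel '[{"offset":[0,0,-0.014],"angular":[0,0,0],"jaw":30},{"offset":[0,0,0],"angular":[0,0,0],"jaw":30}]'; python3 - <<'E'
from h import *
s,Q=st()
t=np.array([.5745,.0372,.1305]);print((t-s['ee_pos'])/.75)
E
```

```text
clock: 37.72
ee_pos: [0.575, 0.038, 0.1437]
tcp_rot: [0.49, 0.511, 0.49, -0.509]
wrist_force: [-0.1, -0.1, -0.3]
gripper_width: 0.337
clock: 37.98
ee_pos: [0.5751, 0.0379, 0.1332]
tcp_rot: [0.49, 0.511, 0.49, -0.509]
wrist_force: [-0.4, 0.5, 0.1]
gripper_width: 0.343
t37.98 p [0.5751 0.0379 0.1332] x [ 0.002  0.001 -1.   ] z [-0.04  -0.999 -0.001] F [-0.4  0.5  0.1] g 30.2
[-0.00083497 -0.00098787 -0.00354155]
```

Close on the fin.

```bash
python3 -m handwheel '[{"offset":[0,0,-0.002],"angular":[0,0,0],"jaw":2},{"offset":[0,0,0],"angular":[0,0,0],"jaw":2},{"offset":[0,0,0],"angular":[0,0,0],"jaw":2},{"offset":[0,0,0],"angular":[0,0,0],"jaw":2},{"offset":[0,0,0],"angular":[0,0,0],"jaw":2}]' 15; python3 - <<'E'
from h import *
st()
a=shot('scene','s25');crop(a,210,130,290,210,8,'s25c')
E
```

```text
clock: 38.6
ee_pos: [0.5758, 0.0372, 0.1326]
tcp_rot: [0.49, 0.511, 0.489, -0.509]
wrist_force: [-0.6, -2.9, -0.1]
gripper_width: 0.101
t38.60 p [0.5758 0.0372 0.1326] x [ 0.004  0.    -1.   ] z [-0.041 -0.999 -0.   ] F [-0.6 -2.9 -0.1] g 8.9
```

View pics/s25c.png

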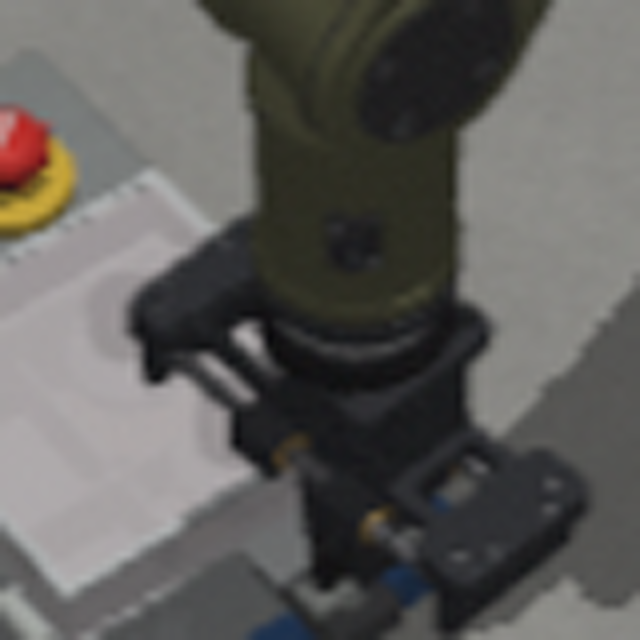

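```bash
python3 -m handwheel '[{"offset":[0,0,0],"angular":[0,0,0.1],"jaw":2},{"offset":[0,0,0],"angular":[0,0,0.12],"jaw":2},{"offset":[0,0,0],"angular":[0,0,0.12],"jaw":2},{"offset":[0,0,0],"angular":[0,0,0],"jaw":2}]'; python3 -c "
from h import *
s,Q=st();print(s['moment'].round(2))"
```

```text
clock: 39.15
ee_pos: [0.5759, 0.0364, 0.1326]
tcp_rot: [0.573, 0.417, 0.571, -0.415]
wrist_force: [-0.3, -5.5, -0.7]
gripper_width: 0.102
t39.15 p [0.5759 0.0364 0.1326] x [ 0.003  0.001 -1.   ] z [ 0.308 -0.951  0.   ] F [-0.3 -5.5 -0.7] g 9.0
[-1.15  0.14 -0.  ]
```

```bash
python3 -m handwheel '[{"offset":[0,-0.002,0],"angular":[0,0,0.14],"jaw":2},{"offset":[0,0,0],"angular":[0,0,0.14],"jaw":2},{"offset":[0,0,0],"angular":[0,0,0.14],"jaw":2},{"offset":[0,0,0],"angular":[0,0,0.14],"jaw":2},{"offset":[0,0,0],"angular":[0,0,0],"jaw":2}]'; python3 -c "
from h import *
s,Q=st();print(s['moment'].round(2),s['joints'].round(2))"
```

```text
clock: 39.78
ee_pos: [0.5767, 0.0353, 0.1326]
tcp_rot: [0.668, 0.235, 0.667, -0.232]
wrist_force: [2.4, -4.5, -2.8]
gripper_width: 0.098
t39.77 p [0.5767 0.0353 0.1326] x [ 0.003  0.003 -1.   ] z [ 0.782 -0.623  0.001] F [ 2.4 -4.5 -2.8] g 8.6
[-1.05 -0.37  0.04] [-0.15  0.77  0.02  1.81 -0.03  0.55 -0.79]
```

```bash
python3 -m handwheel '[{"offset":[0,0,0],"angular":[0,0,0.13],"jaw":2},{"offset":[0,0,0],"angular":[0,0,0.13],"jaw":2},{"offset":[0,0,0],"angular":[0,0,0.12],"jaw":2},{"offset":[0,0,0],"angular":[0,0,0.11],"jaw":2},{"offset":[0,0,0],"angular":[0,0,0],"jaw":2}]'; python3 -c "
from h import *
s,Q=st();print(s['moment'].round(2),np.degrees(np.arctan2(Q[1,2],Q[0,2])))
a=shot('scene','s26');crop(a,190,120,290,220,6,'s26c')"
```

```text
clock: 40.4
ee_pos: [0.5777, 0.0348, 0.1327]
tcp_rot: [0.706, 0.058, 0.704, -0.056]
wrist_force: [4.7, -5.4, -3.4]
gripper_width: 0.099
t40.40 p [0.5777 0.0348 0.1327] x [ 0.003  0.002 -1.   ] z [ 0.987 -0.16   0.003] F [ 4.7 -5.4 -3.4] g 8.7
[-1.21 -0.91  0.05] -9.195103308962457
```

View pics/s26c.png

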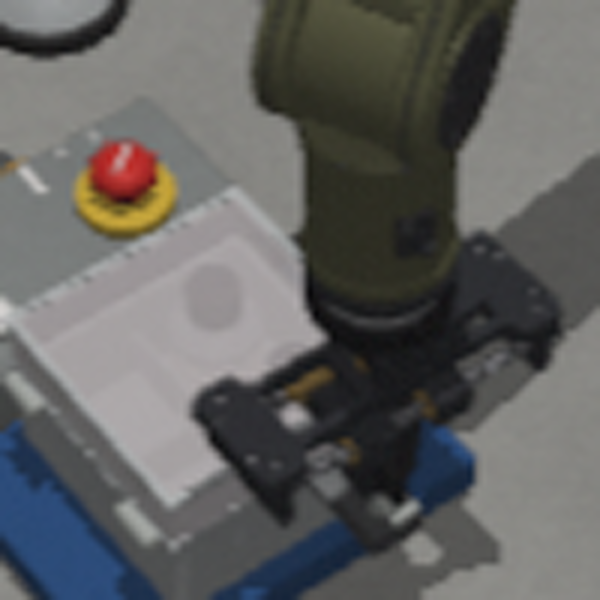

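Turned. Release and lift, then look.

```bash
python3 -m handwheel '[{"offset":[0,0,0],"angular":[0,0,0],"jaw":30},{"offset":[0,0,0],"angular":[0,0,0],"jaw":30},{"offset":[0,0,0],"angular":[0,0,0],"jaw":30},{"offset":[0,0,0.02],"angular":[0,0,0],"jaw":30},{"offset":[0,0,0.05],"angular":[0,0,0],"jaw":30},{"offset":[0,0,0.05],"angular":[0,0,0],"jaw":30},{"offset":[-0.06,0,0.03],"angular":[0,0,0],"jaw":30},{"offset":[-0.07,0,0],"angular":[0,0,0],"jaw":30}]'; python3 -m handwheel '[{"offset":[-0.07,0,0],"angular":[0,0,0],"jaw":30},{"offset":[-0.06,0,0],"angular":[0,0,0],"jaw":30}]'; python3 -c "
from h import *
s,Q=st();print(s['joints'].round(2))
a=shot('scene','s27');crop(a,140,110,280,220,5,'s27c')
b=shot('top','t27');crop(b,240,110,400,240,5,'t27c')"
```

```text
clock: 41.45
ee_pos: [0.4791, 0.0369, 0.2476]
tcp_rot: [0.707, 0.057, 0.703, -0.053]
wrist_force: [-0.5, 0.2, -1.1]
gripper_width: 0.339
clock: 41.7
ee_pos: [0.3788, 0.0364, 0.246]
tcp_rot: [0.705, 0.056, 0.705, -0.054]
wrist_force: [0.6, -0.3, -0.1]
gripper_width: 0.339
t41.70 p [0.3788 0.0364 0.246 ] x [ 0.001  0.004 -1.   ] z [ 0.988 -0.155 -0.   ] F [ 0.6 -0.3 -0.1] g 29.8
[-0.1   0.38 -0.17  2.24  0.11  0.53 -0.5 ]
```

View pics/s27c.png

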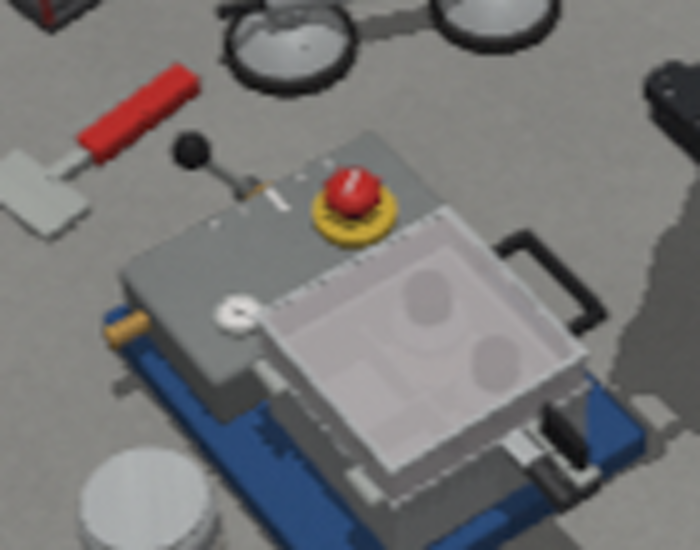

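View pics/t27c.png

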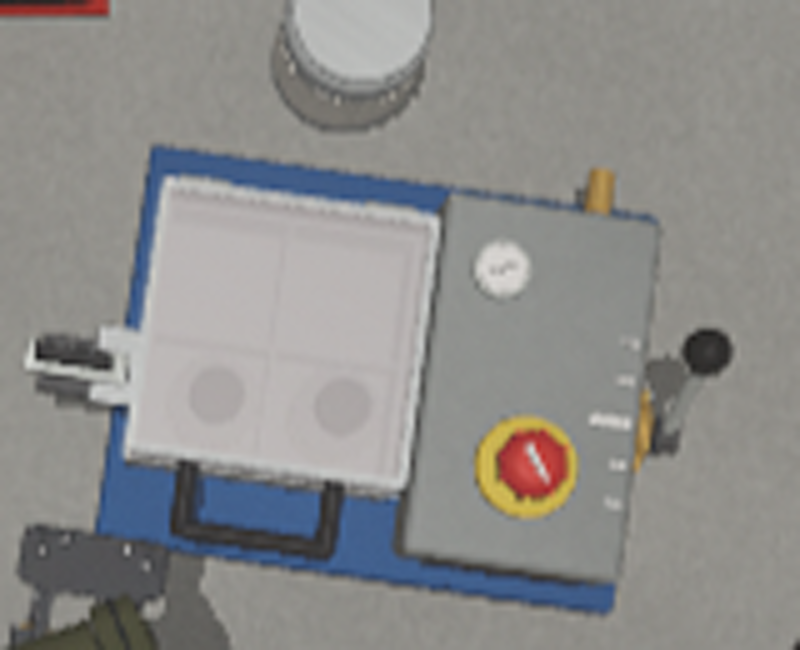

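```bash
python3 -m handwheel '[{"offset":[0,-0.07,0],"angular":[0,0,0.15],"jaw":60},{"offset":[0,-0.07,0],"angular":[0,0,0.15],"jaw":60},{"offset":[0,-0.07,0],"angular":[0,0,0.15],"jaw":60},{"offset":[0,-0.07,0],"angular":[0,0,0.15],"jaw":60},{"offset":[0,-0.07,0],"angular":[0,0,0.15],"jaw":60},{"offset":[0.05,-0.05,0],"angular":[0,0,0.15],"jaw":60},{"offset":[0.05,-0.04,0],"angular":[0,0,0.15],"jaw":60},{"offset":[0.05,-0.02,0],"angular":[0,0,0.15],"jaw":60}]'; python3 -m handwheel '[{"offset":[0.05,-0.01,0],"angular":[0,0,0.15],"jaw":60},{"offset":[0.03,-0.01,0],"angular":[0,0,0.15],"jaw":60},{"offset":[0,0,0],"angular":[0,0,0],"jaw":60}]'; python3 - <<'E'
from h import *
s,Q=st();print(s['joints'].round(2))
for p in((178.0,139.6),(380.9,179.8)),:print(tri(*p))
t=tow([.026,-.172,.1157]);print(t,(t-s['ee_pos'])/.75,np.degrees(np.arctan2(Q[1,2],Q[0,2])))
E
```

```text
clock: 42.8
ee_pos: [0.4944, -0.3118, 0.2458]
tcp_rot: [0.602, -0.37, 0.603, 0.37]
wrist_force: [0.4, 1.1, 0.2]
gripper_width: 0.681
clock: 43.18
ee_pos: [0.5548, -0.3241, 0.2453]
tcp_rot: [0.537, -0.459, 0.538, 0.459]
wrist_force: [-0.4, 0.3, -0.6]
gripper_width: 0.677
t43.17 p [ 0.5548 -0.3241  0.2453] x [-0.002 -0.    -1.   ] z [ 0.157  0.988 -0.   ] F [-0.4  0.3 -0.6] g 59.7
[ 0.78  0.76 -0.62  1.49  0.48  1.05  1.46]
(array([ 0.57926295, -0.32808942,  0.13336918]), np.float64(0.00041180528966465533))
[ 0.57957446 -0.32945182  0.1157    ] [ 0.03299081 -0.00716494 -0.17273484] 80.96431943952655
```

```bash
python3 -m handwheel '[{"offset":[0.033,-0.007,0],"angular":[0,0,0],"jaw":60},{"offset":[0,0,-0.04],"angular":[0,0,0],"jaw":60},{"offset":[0,0,-0.04],"angular":[0,0,0],"jaw":60},{"offset":[0,0,-0.04],"angular":[0,0,0],"jaw":60},{"offset":[0,0,0],"angular":[0,0,0],"jaw":60}]'; python3 - <<'E'
from h import *
s,Q=st()
t=tow([.026,-.172,.1157]);print(t,(t-s['ee_pos'])/.75)
a=shot('scene','s28');crop(a,130,80,240,190,6,'s28c')
E
```

```text
clock: 43.8
ee_pos: [0.5755, -0.3288, 0.1534]
tcp_rot: [0.536, -0.457, 0.54, 0.461]
wrist_force: [0.5, 0.0, -0.0]
gripper_width: 0.687
t43.80 p [ 0.5755 -0.3288  0.1534] x [-0.009  0.001 -1.   ] z [ 0.157  0.988 -0.001] F [ 0.5  0.  -0. ] g 60.5
[ 0.57957446 -0.32945182  0.1157    ] [ 0.00547876 -0.00088384 -0.05028946]
```

View pics/s28c.png

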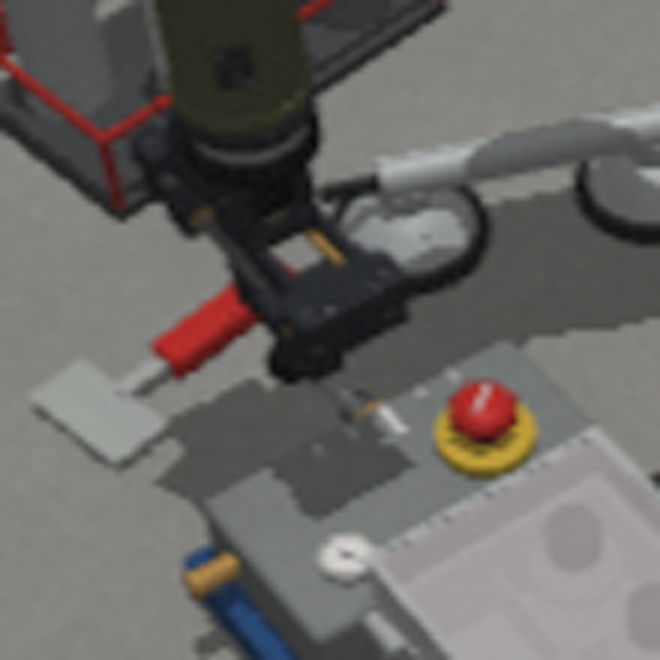

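```bash
python3 -m handwheel '[{"offset":[0.0055,-0.001,-0.015],"angular":[0,-0.008,0],"jaw":60},{"offset":[0,0,-0.018],"angular":[0,0,0],"jaw":60},{"offset":[0,0,-0.015],"angular":[0,0,0],"jaw":60},{"offset":[0,0,0],"angular":[0,0,0],"jaw":60}]'; python3 -m handwheel '[{"offset":[0,0,0],"angular":[0,0,0],"jaw":15},{"offset":[0,0,0],"angular":[0,0,0],"jaw":15},{"offset":[0,0,0],"angular":[0,0,0],"jaw":15},{"offset":[0,0,0],"angular":[0,0,0],"jaw":15},{"offset":[0,0,0],"angular":[0,0,0],"jaw":15}]' 10;  python3 - <<'E'
from h import *
s,Q=st();print(tosh(s['ee_pos']))
a=shot('scene','s29');crop(a,130,80,240,190,6,'s29c')
E
```

```text
clock: 44.35
ee_pos: [0.5812, -0.3293, 0.1177]
tcp_rot: [0.538, -0.46, 0.537, 0.459]
wrist_force: [-0.6, 0.6, -0.8]
gripper_width: 0.681
clock: 44.98
ee_pos: [0.5822, -0.3297, 0.1193]
tcp_rot: [0.539, -0.461, 0.536, 0.458]
wrist_force: [0.0, 0.8, 1.9]
gripper_width: 0.31
t44.98 p [ 0.5822 -0.3297  0.1193] x [ 0.005 -0.001 -1.   ] z [ 0.155  0.988 -0.   ] F [0.  0.8 1.9] g 27.3
[ 0.02867051 -0.17184134  0.11926919]
```

View pics/s29c.png

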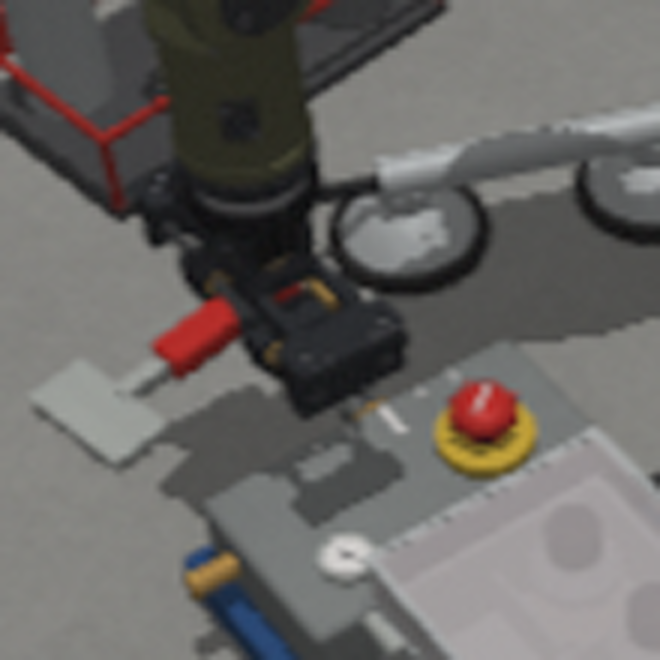

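```bash
python3 -m handwheel '[{"offset":[-0.0145,0.0021,0.006],"angular":[0,0,0],"jaw":15},{"offset":[-0.0145,0.0021,0.004],"angular":[0,0,0],"jaw":15},{"offset":[-0.0145,0.0021,0.003],"angular":[0,0,0],"jaw":15},{"offset":[-0.0135,0.0021,0.001],"angular":[0,0,0],"jaw":15},{"offset":[0,0,0],"angular":[0,0,0],"jaw":15},{"offset":[0,0,0],"angular":[0,0,0],"jaw":15}]';  python3 - <<'E'
from h import *
s,Q=st();print(tosh(s['ee_pos']))
E
```

```text
clock: 45.78
ee_pos: [0.5383, -0.3231, 0.1296]
tcp_rot: [0.538, -0.46, 0.537, 0.459]
wrist_force: [-1.5, 1.0, 5.5]
gripper_width: 0.307
t45.77 p [ 0.5383 -0.3231  0.1296] x [ 0.003 -0.    -1.   ] z [0.155 0.988 0.   ] F [-1.5  1.   5.5] g 27.0
[-0.01574036 -0.17165386  0.12960742]
```

Release, rise, look.

```bash
python3 -m handwheel '[{"offset":[0,0,0],"angular":[0,0,0],"jaw":50},{"offset":[0,0,0],"angular":[0,0,0],"jaw":50},{"offset":[0,0,0],"angular":[0,0,0],"jaw":50},{"offset":[0,0,0.04],"angular":[0,0,0],"jaw":60},{"offset":[0,0,0.06],"angular":[0,0,0],"jaw":60},{"offset":[-0.06,0,0.06],"angular":[0,0,0],"jaw":60},{"offset":[-0.07,0,0],"angular":[0,0,0],"jaw":60},{"offset":[-0.07,0,0],"angular":[0,0,0],"jaw":60}]';  python3 - <<'E'
from h import *
s,Q=st()
a=shot('scene','s30');crop(a,150,110,260,200,6,'s30c')
b=shot('top','t30');crop(b,300,130,410,240,6,'t30c')
for n,im,box in(('scene',a,(170,125,205,150)),('top',b,(370,165,395,210))):
    x0,y0,x1,y1=box;m=(im[y0:y1,x0:x1].max(2)<60).astype(np.uint8);k,l,q,c=cv2.connectedComponentsWithStats(m)
    print(n,q[1:],c[1:]+[x0,y0])
for th in(-.1,0,.1):
    p=tow([-.015+.085*np.sin(th),-.172,.06+.085*np.cos(th)]);print(th,proj('scene',p),proj('top',p))
E
```

```text
clock: 46.78
ee_pos: [0.3888, -0.3234, 0.2492]
tcp_rot: [0.538, -0.461, 0.536, 0.458]
wrist_force: [0.4, -1.2, -0.3]
gripper_width: 0.679
t46.77 p [ 0.3888 -0.3234  0.2492] x [ 0.005 -0.002 -1.   ] z [ 0.155  0.988 -0.001] F [ 0.4 -1.2 -0.3] g 59.8
scene [[17  0 18  4 54]
 [15  4  7  8 41]
 [17 22  2  3  4]] [[196.31481481 126.57407407]
 [187.87804878 132.41463415]
 [187.75       148.        ]]
top [[ 6 26  9  8 59]
 [ 1 29  3  2  4]
 [ 0 34  1  1  1]
 [ 2 34  3  1  3]] [[380.01694915 194.44067797]
 [371.75       194.25      ]
 [370.         199.        ]
 [373.         199.        ]]
-0.1 [189.11257107 130.9148836 ] [380.5697567  196.36704704]
0 [187.07646133 131.90977569] [380.93657525 193.38955554]
0.1 [185.05968762 133.07487536] [381.21667292 190.45036907]
```

View pics/s30c.png

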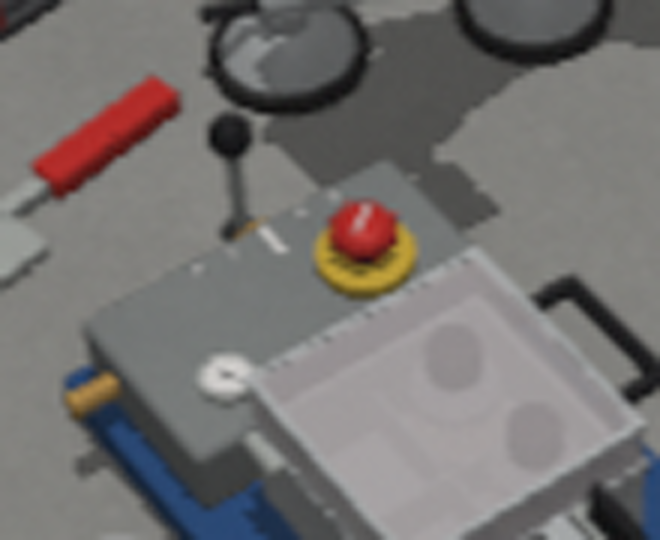

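View pics/t30c.png

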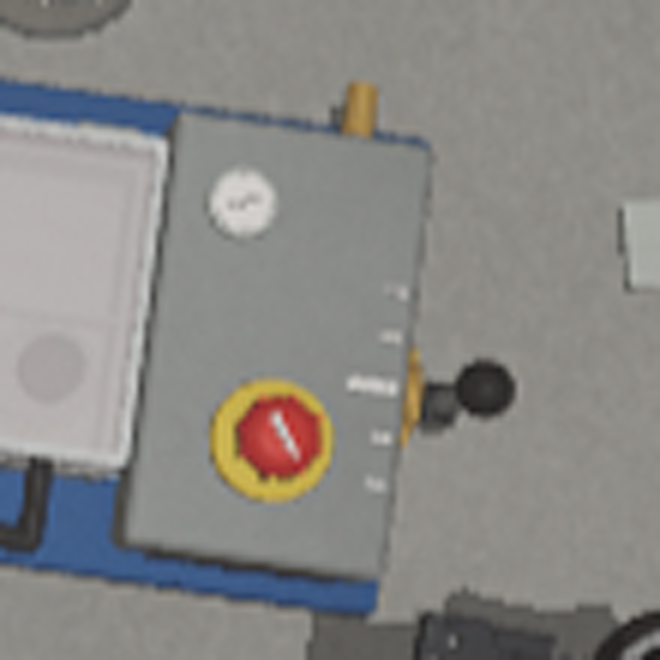

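```bash
python3 - <<'E'
from h import *
b=cv2.imread('pics/t30.png');a=cv2.imread('pics/s30.png')
m=(b[185:200,350:370].min(2)>170);ys,xs=np.nonzero(m);print('mark',xs.mean()+350,ys.mean()+185,len(xs))
print(tosh(plane('top',xs.mean()+350,ys.mean()+185,.09)),tosh(plane('top',380.0,194.44,.145)))
m=(a[140:160,185:205].min(2)>170);ys,xs=np.nonzero(m);print('mark',xs.mean()+185,ys.mean()+140,len(xs))
print(tosh(plane('scene',xs.mean()+185,ys.mean()+140,.09)),tosh(plane('scene',187.88,132.41,.145)))
E
```

```text
mark 361.625 193.1875 16
[-0.01401641 -0.13052104  0.09      ] [-0.01833548 -0.16970928  0.145     ]
mark 194.8 149.4 5
[-0.01364705 -0.13072305  0.09      ] [-0.01592772 -0.1682618   0.145     ]
```

```bash
python3 - <<'E'
from h import *
print(plane('top',346.2,202.5,.122),plane('top',344.9,202.9,.1))
a=cv2.imread('pics/s30.png');b=cv2.imread('pics/t30.png')
def red(im,x0,y0,x1,y1):
    m=im[y0:y1,x0:x1].astype(int);k=(m[...,2]>110)&(m[...,2]>2*m[...,1]) ;k=cv2.morphologyEx(k.astype(np.uint8),cv2.MORPH_CLOSE,np.ones((5,5)));ys,xs=np.nonzero(k);return (xs.mean()+x0,ys.mean()+y0)
p,q=red(a,195,135,225,165),red(b,330,190,360,215);print(p,q,tri(p,q))
s,Q=st();t=np.array([.5162,-.2310,.106]);print((t-s['ee_pos'])/.75)
E
```

```text
[ 0.51569727 -0.22971842  0.122     ] [ 0.51652406 -0.23047882  0.1       ]
(np.float64(210.0), np.float64(147.5)) (np.float64(346.036496350365), np.float64(202.2919708029197)) (array([ 0.51711697, -0.23076206,  0.11742896]), np.float64(0.0013239500267674855))
t46.88 p [ 0.3828 -0.324   0.248 ] x [-0.004 -0.001 -1.   ] z [ 0.16   0.987 -0.001] F [1.2 0.2 0.3] g 59.8
[ 0.17788484  0.12398028 -0.18930563]
```

```bash
python3 -m handwheel '[{"offset":[0.0446,0.0312,0],"angular":[0,0,0],"jaw":62},{"offset":[0.0446,0.0312,0],"angular":[0,0,0],"jaw":62},{"offset":[0.0446,0.0312,0],"angular":[0,0,0],"jaw":62},{"offset":[0.0446,0.0312,0],"angular":[0,0,0],"jaw":62},{"offset":[0,0,-0.04],"angular":[0,0,0],"jaw":62},{"offset":[0,0,-0.04],"angular":[0,0,0],"jaw":62},{"offset":[0,0,-0.03],"angular":[0,0,0],"jaw":62},{"offset":[0,0,0],"angular":[0,0,0],"jaw":62}]'; python3 - <<'E'
from h import *
s,Q=st();t=np.array([.5165,-.2305,.106]);print((t-s['ee_pos'])/.75)
a=shot('scene','s31');crop(a,160,90,270,190,6,'s31c')
E
```

```text
clock: 47.88
ee_pos: [0.5233, -0.2292, 0.1646]
tcp_rot: [0.538, -0.46, 0.537, 0.46]
wrist_force: [-0.0, -1.1, 0.1]
gripper_width: 0.704
t47.88 p [ 0.5233 -0.2292  0.1646] x [ 0.001  0.001 -1.   ] z [0.155 0.988 0.001] F [-0.  -1.1  0.1] g 62.1
[-0.00903328 -0.00175528 -0.07819336]
```

View pics/s31c.png

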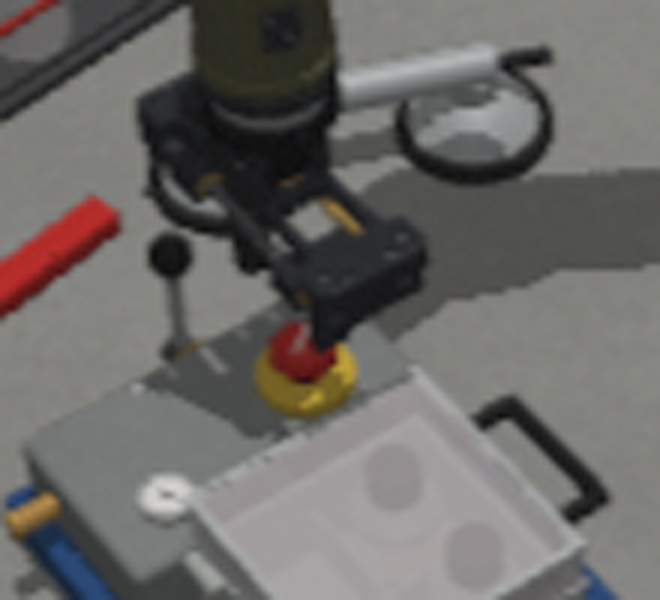

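```bash
python3 -m handwheel '[{"offset":[-0.009,-0.002,0],"angular":[0,0,0],"jaw":62},{"offset":[0,0,0],"angular":[0,0,0],"jaw":62},{"offset":[0,0,-0.025],"angular":[0,0,0],"jaw":62},{"offset":[0,0,-0.02],"angular":[0,0,0],"jaw":62},{"offset":[0,0,0],"angular":[0,0,0],"jaw":62}]';python3 - <<'E'
from h import *
s,Q=st();t=np.array([.5165,-.2305,.107]);print((t-s['ee_pos'])/.75)
E
```

```text
clock: 48.55
ee_pos: [0.5165, -0.2311, 0.1316]
tcp_rot: [0.538, -0.46, 0.537, 0.459]
wrist_force: [-0.4, 0.1, -0.9]
gripper_width: 0.703
t48.55 p [ 0.5165 -0.2311  0.1316] x [ 0.003 -0.    -1.   ] z [0.155 0.988 0.   ] F [-0.4  0.1 -0.9] g 61.9
[ 2.91375532e-05  7.96043287e-04 -3.28579685e-02]
```

```bash
python3 -m handwheel '[{"offset":[0,0.0005,-0.016],"angular":[0,0,0],"jaw":62},{"offset":[0,0,-0.016],"angular":[0,0,0],"jaw":62},{"offset":[0,0,0],"angular":[0,0,0],"jaw":62}]';python3 - <<'E'
from h import *
s,Q=st()
a=shot('scene','s32');crop(a,160,90,270,190,6,'s32c')
E
```

```text
clock: 48.92
ee_pos: [0.5165, -0.2306, 0.1074]
tcp_rot: [0.538, -0.46, 0.537, 0.459]
wrist_force: [-0.2, 0.7, -0.8]
gripper_width: 0.698
t48.92 p [ 0.5165 -0.2306  0.1074] x [ 0.003 -0.    -1.   ] z [0.155 0.988 0.   ] F [-0.2  0.7 -0.8] g 61.5
```

View pics/s32c.png

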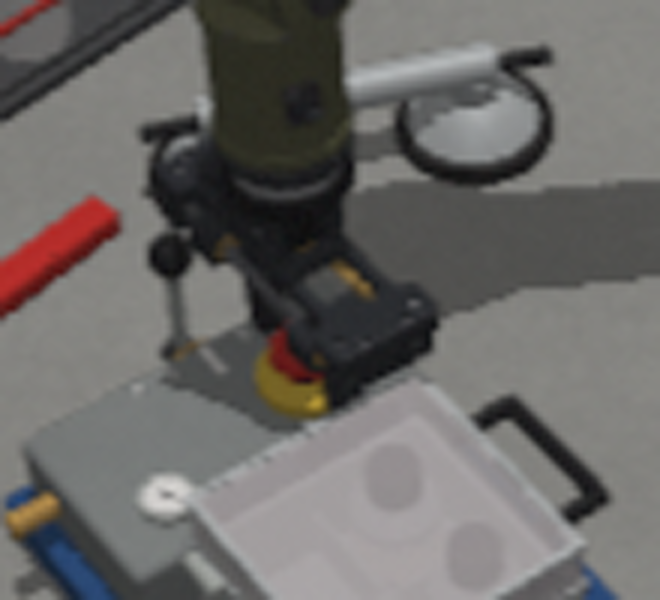

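```bash
python3 -m handwheel '[{"offset":[0,0,0],"angular":[0,0,0],"jaw":30},{"offset":[0,0,0],"angular":[0,0,0],"jaw":30},{"offset":[0,0,0],"angular":[0,0,0],"jaw":30},{"offset":[0,0,0],"angular":[0,0,0],"jaw":30},{"offset":[0,0,0],"angular":[0,0,0],"jaw":30}]' 25;python3 -m handwheel '[{"offset":[0,0,0],"angular":[0,0,-0.14],"jaw":30},{"offset":[0,0,0],"angular":[0,0,-0.14],"jaw":30},{"offset":[0,0,0],"angular":[0,0,-0.14],"jaw":30},{"offset":[0,0,0],"angular":[0,0,0],"jaw":30}]';python3 - <<'E'
from h import *
s,Q=st();print(s['moment'].round(2))
E
```

```text
clock: 49.6
ee_pos: [0.5172, -0.2317, 0.1087]
tcp_rot: [0.538, -0.461, 0.537, 0.458]
wrist_force: [0.7, -3.3, 2.7]
gripper_width: 0.446
clock: 50.1
ee_pos: [0.5173, -0.2316, 0.1089]
tcp_rot: [0.625, -0.334, 0.624, 0.33]
wrist_force: [-1.6, -4.5, 5.1]
gripper_width: 0.447
t50.10 p [ 0.5173 -0.2316  0.1089] x [ 0.004 -0.004 -1.   ] z [ 0.56   0.828 -0.001] F [-1.6 -4.5  5.1] g 39.4
[-0.81  0.18  0.06]
```

```bash
python3 -m handwheel '[{"offset":[0,0,0],"angular":[0,0,-0.12],"jaw":30},{"offset":[0,0,0],"angular":[0,0,-0.12],"jaw":30},{"offset":[0,0,0],"angular":[0,0,-0.12],"jaw":30},{"offset":[0,0,0],"angular":[0,0,-0.1],"jaw":30},{"offset":[0,0,0],"angular":[0,0,0],"jaw":30}]';python3 - <<'E'
from h import *
s,Q=st();print(s['moment'].round(2))
E
python3 -m handwheel '[{"offset":[0,0,0],"angular":[0,0,0],"jaw":55},{"offset":[0,0,0],"angular":[0,0,0],"jaw":62},{"offset":[0,0,0],"angular":[0,0,0],"jaw":62},{"offset":[0,0,0.02],"angular":[0,0,0],"jaw":62},{"offset":[0,0,0.05],"angular":[0,0,0],"jaw":62},{"offset":[0,0,0.06],"angular":[0,0,0],"jaw":62},{"offset":[-0.06,0,0.05],"angular":[0,0,0],"jaw":62},{"offset":[-0.07,0,0],"angular":[0,0,0],"jaw":62}]'
python3 -m handwheel '[{"offset":[-0.05,0,0],"angular":[0,0,0],"jaw":62},{"offset":[0,0,0],"angular":[0,0,0],"jaw":62}]'
python3 - <<'E'
from h import *
st()
a=shot('scene','s33');crop(a,140,110,280,220,5,'s33c')
b=shot('top','t33');crop(b,240,110,400,240,5,'t33c')
E
```

```text
clock: 50.72
ee_pos: [0.5174, -0.2316, 0.1088]
tcp_rot: [0.686, -0.176, 0.685, 0.171]
wrist_force: [-0.0, -3.3, 4.7]
gripper_width: 0.448
t50.73 p [ 0.5174 -0.2316  0.1088] x [ 0.003 -0.005 -1.   ] z [0.88  0.476 0.   ] F [-0.  -3.3  4.7] g 39.5
[-0.89  0.22  0.06]
clock: 51.72
ee_pos: [0.4213, -0.2312, 0.2468]
tcp_rot: [0.688, -0.176, 0.683, 0.17]
wrist_force: [-0.1, -0.9, -0.8]
gripper_width: 0.705
clock: 51.98
ee_pos: [0.379, -0.2311, 0.2444]
tcp_rot: [0.685, -0.174, 0.686, 0.17]
wrist_force: [0.4, -1.0, 0.1]
gripper_width: 0.703
t51.98 p [ 0.379  -0.2311  0.2444] x [ 0.    -0.005 -1.   ] z [ 0.882  0.472 -0.002] F [ 0.4 -1.   0.1] g 61.9
```

View pics/s33c.png

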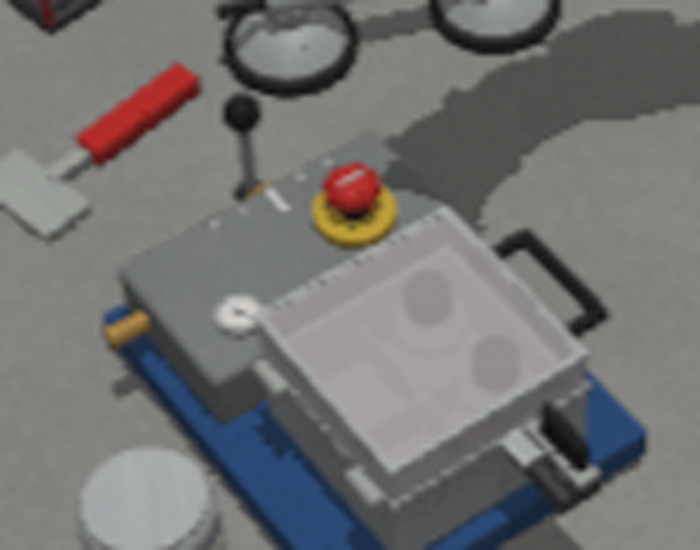

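View pics/t33c.png

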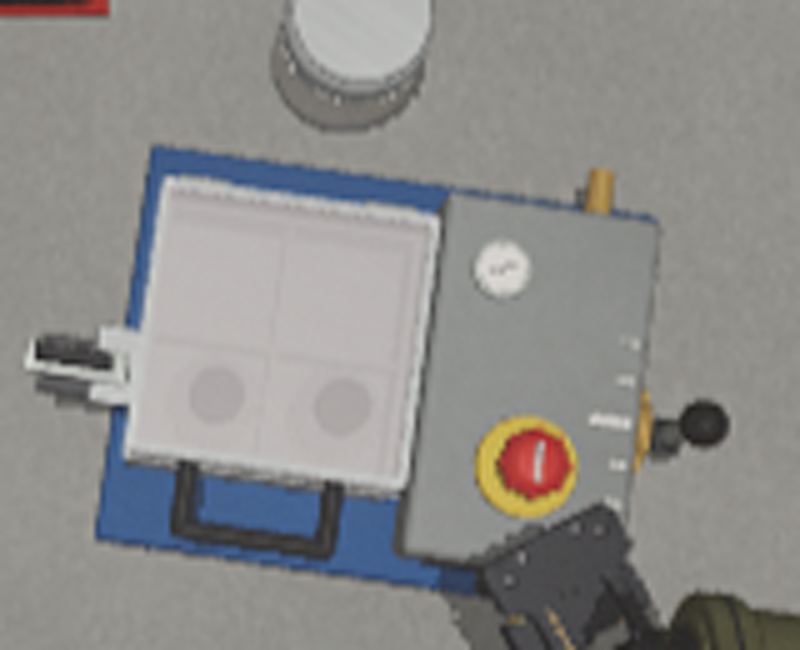

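```bash
python3 - <<'E'
from h import *
for f in('s','t'):
  for k in('0','30','33'):
    im=cv2.imread('pics/'+({'s0':'scene0','t0':'top0'}.get(f+k,f+k))+'.png').astype(int)
    x0,y0,x1,y1=(195,135,225,165) if f=='s' else (330,190,360,215)
    m=im[y0:y1,x0:x1];q=(m[...,2]>110)&(m[...,2]>2*m[...,1]);ys,xs=np.nonzero(q);print(f,k,xs.mean()+x0,ys.mean()+y0,ys.min()+y0,ys.max()+y0,len(xs))
E
```

```text
s 0 209.94202898550725 146.768115942029 143 151 69
s 30 210.01538461538462 147.73846153846154 144 151 65
s 33 210.11764705882354 147.05882352941177 143 151 68
t 0 346.40495867768595 202.17355371900825 196 209 121
t 30 345.87068965517244 202.43103448275863 196 208 116
t 33 346.2352941176471 202.2268907563025 196 209 119
```

View pics/s33.png

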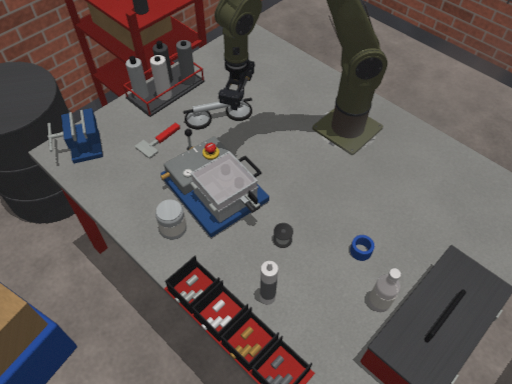

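```bash
python3 -c "
from h import *
print(workorder.finish_job())"
```

```text
the job is handed in; nothing more can be done
None
```

I did every step in the order you gave and handed the job in at about 52 s of the 210 s allowed; the hand-in reports no verdict.

The stop was pushed in and stayed in. There were only two primer bottles on the bench, and both now stand in the two front compartments. With the stop still in, I shut the hood by its handle, turned the turnbutton across its tab and set the throttle upright. Then I twisted the stop clockwise, let go and backed the arm away.

**Last checks from both cameras:**
- **Stop:** the red head and its white mark are back where they were at the start, so it is out.
- **Hood:** when I pressed down on the handle, it met the stop at 132.5 mm, the height expected for a shut hood.
- **Turnbutton:** it lies across the tab, at about 1.5 rad by my estimate.
- **Bottles:** both were upright when placed and are still visible in their compartments under the hood. None are left on the bench.
- **Other things on the bench:** none looked moved from where they stood at the start.
- **Robot:** it was touching nothing when I handed in.

**Disagreements:**
- **Throttle:** its angle came out at −0.03 to −0.05 rad depending on the camera. I left it, because that is within the 0.1 rad allowed.
- **Heights:** two-view heights came out 3–10 mm lower than your text's. I used the text's heights and the contact forces instead.

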